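Check-weigh a mushroom caddy on a fold-down scale bracket

ROBOT

A 6-joint arm with a two-finger parallel gripper is mounted at the origin on the work surface. World frame = base frame: x ahead of the robot, y to its left, z up, the work surface at z = 0. Lengths are in mm, angles in degrees, forces in N, time in s.
With the tool pointing down it reaches from about 300 to 850 mm from the base axis. Payload 4.2 kg.
Tool frame: the origin (TCP) lies midway between the tips of the shut fingers; the grasp point (between the pads) lies 19 mm behind it; z points along the fingers, y is the direction in which the jaws open and shut (so a half turn about z gives the same grasp; the last joint's range is limited). The gripper opens to 91 mm and grips with 3 to 60 N. Pads are 32 mm wide; open, the fingers measure 118 mm over their backs; the gripper's body (76 mm by 178 mm) begins 60 mm behind the grasp point.
Start: joints at [-71.849, 18.312, 89.639, -0, 72.044, -1.146], TCP at [190.023, -542.71, 213.976] pointing down, gripper open.
Joint ranges: [-177.97, 177.97], [-48.28, 115.42], [12.27, 149.76], [-77.06, 257.06], [2.81, 150.46], [-146.56, 146.56]. Speed limits (degrees/s): [147.25, 147.25, 180, 180, 180, 180].

INTERFACE

Orientations are given as [roll, pitch, yaw] about the fixed x, y, z axes, in that order (R = Rz(yaw) Ry(pitch) Rx(roll)).
In Python, from workcell import env gives the robot as it stands.
- The arm moves only by the shell command python3 -m jog 'ROWS' [FORCE]. ROWS is JSON, a list of rows, each an object of numbers: "dx", "dy", "dz": the shift along the world's x, y, z in m; "wx", "wy", "wz": the turn, a rotation vector about the world's x, y, z in rad; "grip": the gripper's target within -1 to 1 (shut at 1, half-way at 0, fully open at -1). In form: [{"dx": .., "dy": .., "dz": .., "wx": .., "wy": .., "wz": .., "grip": ..}, ...]. A call has 1 to 10 rows; each row shifts and turns the commanded pose from where the row before left it; what a row does not reach is not made up. A row lasts 1/10 s, in which the tool goes at most 50 mm and 8.59 degrees, less where a joint would pass 70% of its speed; a pose out of reach is approached as far as the arm can. A call with a gripper value outside its range is refused whole. The fingers move at their own pace and stop on an object; FORCE is the grip in N (left out, the last holds). Time passes only in rows, so rows that do not move let the fingers close. It gives the time, the measured TCP pose, the force and the opening at its end, in the units of the state.
- env.state(): the state, without advancing time (a new reading comes with each control period).
- env.grab_frame(name): name is "side" or "top" or "wrist"; returns the picture (400x640x3 uint8, red, green, blue); there is no depth.
- env.get_calibration(name): a dict with "fx", "fy", "cx", "cy" (pixels), "k1" (the pictures are not rectified: a ray, as slopes to the right and down, at radius r is drawn at 1 + k1 r^2 times it, then the intrinsics apply), "R" (3x3) and "t" (3): a world point X has camera coordinates R X + t. Camera axes: x right, y down, z forward; pixel columns grow to the right and rows downward; lengths in mm; the calibration is good to about 2 mm. A picture is of the moment at which its call begins: read the wrist's pose just before it. get_calibration takes no time and is no camera call; for the wrist camera it gives the pose at the moment of the call.
- env.job_done(): hands the job in, once; it reports no verdict.
The state is a dict: "time_s": time; "qpos": joint angles; "qvel": joint speeds; "effort": joint torques, N m; "ee_pos": TCP position; "ee_rot": TCP orientation; "force": force on the tool from outside, world axes, zero at the start; "torque": the same for the moment, N m; "gripper_width": finger opening in mm.
Only numpy, scipy, OpenCV 4.12 (cv2) and the standard library are available. Lean on these libraries where they do the work, as an engineer would, in place of code of your own. Each camera call takes 0.05 s, during which the arm holds its last target. There are 200 camera calls.

TASK

Check-weigh the mushroom caddy: take the caddy out of the deep blue crate, fold the weighing column's bracket all the way down and hang the caddy by its T-handle in the bracket's pocket, and let it hang there quietly and untouched for about a second. Then stand the caddy upright in the shallow steel tray and fold the empty bracket flat up against the column again. Do not tip the caddy, and leave the brush, the spray bottle and the punnet where they are.

Things in the scene. Friction and masses are not known exactly. Their poses are not given: they have to be found in the camera images.
- column: White weighing column, fixed to the bench, 218 tall, 84 wide (120 at the hinge, display head behind 110, foot 130); origin at the centre of its foot on the bench, z up, its -x side is the front face (30 in front of the origin) that carries the bracket. The bracket hinges 46 in front of the origin at height 170.
- hinge (a point): Middle of the bracket's hinge pin (horizontal, along the column's y), on the column, height 170; axes as the column's.
- bracket (a joint): Angle of the steel fold-down bracket: 0 = folded flat, standing straight up along the column's front face (its end rises about 55 above the column); 1.571 = fully down against its stop, pointing level out of the column's front (column -x). A stiff friction hinge (0.13 N m): it stays wherever it is left. It starts within 0.3 of folded.
- seat (a point): Centre of the floor of the bracket's pocket, 60 from the hinge along the arm. Bracket down, the pocket is open upwards: 70 wide (column y), 18 long (column x), walls 12 high, floor 6 thick; a 22 wide slot in the middle, open to the front, lets in the stem of a T-handle below its bar. Bracket 80 wide. Site axes: z along the arm away from the hinge; x up when down (towards the column when folded).
- ear (a point): One of two finger ears at the bracket's free end: centre of a round stub, 14 diameter, 18 long along the column's y, its axis 98 from the hinge, 30 to the +y side of the middle (the other 30 to the -y side; 42 free between them). Pinched by its two ends (18 apart) from above, it turns in the grip as the bracket swings.
- crate: Deep blue crate, fixed to the bench, outer 175 (x) x 146 (y) x 108 high, walls 6, floor 6; origin under its centre. The caddy starts in it, axes along the crate's, with 6 to 16 free all round; the flange is then sunk below the crate's walls, so only the T-bar can be taken.
- tray: Shallow steel tray, fixed to the bench, outer 250 (x) x 210 (y), rim 12 high, walls 4, floor 4 thick; origin under its centre, on the bench.
- caddy: Grey plastic caddy full of mushrooms, about 0.26 kg (0.2 to 0.33), loose. Box 90 (x) x 112 (y) x 80 high; origin on its underside below the stem, at the box's centre; balanced within a few mm of the stem. A stem 12 square rises from the middle to a T-bar; a grip flange stands in front (-x).
- tbar (a point): Centre of the underside of the T-bar, 117 above the caddy's underside; bar 60 long (caddy y), 10 wide (x), 10 high; axes as the caddy's. Hung, this point lies on the pocket's floor, caddy x along column x, flange away from the column; the bar is then sunk between the pocket's walls, so it cannot be held while hanging the caddy.
- flange (a point): Middle of the top edge of the caddy's grip flange, 90 in front (-x) of the stem: an upright plate 8 thick (x), 112 wide (y), 30 to 90 above the caddy's underside, joined to the box by a ledge 30 to 36 high; finger gap of 41 between flange and box. Axes as the caddy's. Held here the caddy droops a little; it needs a firm grip (40 N or more).
- brush: Bystander: a hand brush lying on the bench.
- spray: Bystander: a white bottle 150 tall, 60 diameter, standing; origin at its foot.
- punnet: Bystander: an empty cardboard punnet 100 x 80 x 50; origin under its centre.
Things that resemble listed ones, but are neither listed nor needed, are in the scene too. What is meant by the caddy is not orange, and is the larger of those in its own colour.

How it is judged:
By the outcome, as a careful person would: the job done as asked, in the order asked, and still so for the second after the job is handed in, with the robot touching nothing.
It also fails if it takes over 72 s, if anything falls off the work surface, if the arm or the gripper's body presses on something with over 40 N, if the wrist force passes 120 N, or if a joint passes its speed limit or range.

## Working session

There is one attempt and no reset: what is moved stays moved. The work goes in short steps, Python scripts to look and compute and a shell command to move; the robot and the scene stay as the last step left them, time stands still between calls to the robot, and variables do not carry over. Pictures are saved under pics/ and viewed, about 8 in all and at most 12, crops included, and the job is handed in when it is done.

```bash
mkdir -p pics; ls; python3 - <<'E'
from workcell import env
import cv2,json
for n in("top","side"):
    cv2.imwrite(f"pics/{n}0.png",env.grab_frame(n)[:,:,::-1])
    c=env.get_calibration(n);print(n,{k:(v.tolist() if hasattr(v,'tolist') else v) for k,v in c.items()})
print(env.state())
E
```

```text
pics
top {'fx': 418.4621789076365, 'fy': 418.4621789076365, 'cx': 320.2593747598941, 'cy': 204.0773263609351, 'k1': -0.03595795822345526, 'R': [[-0.01329706949101317, -0.999850115148468, -0.011087613834619365], [-0.9878385325919936, 0.014853637227921792, -0.15477210015890308], [0.15491359355927223, 0.008894756809254107, -0.987887980406613]], 't': [91.95374222101829, 589.4680605047195, 1238.0625395817704]}
side {'fx': 415.80283743517225, 'fy': 415.80283743517225, 'cx': 314.6346931548136, 'cy': 191.36949211141464, 'k1': -0.0063275310973540996, 'R': [[-0.8837222478666495, -0.4677006331865461, 0.017061838776057943], [-0.2806075776843101, 0.5003280380398352, -0.8191039260663772], [0.3745589085466535, -0.7286480440295664, -0.5733913602071684]], 't': [553.7287033326982, 256.3843998914383, 1130.8821442011333]}
{'time_s': 0.1, 'qpos': array([-7.18489474e+01,  1.83470400e+01,  8.96984416e+01,  1.05683380e-03,
        7.20441609e+01, -1.14740070e+00]), 'qvel': array([ 0.12927609, -0.09810577, -0.24430216, -0.04266586, -0.06742562,
       -0.00327474]), 'effort': array([ 5.35365689e-04, -4.13331521e+01, -2.32508451e+01,  7.29101943e-02,
        4.22098394e-02, -5.12295810e-05]), 'ee_pos': array([ 189.88435383, -542.2694429 ,  213.22036391]), 'ee_rot': array([-1.79910396e+02, -2.79969993e-03,  1.92981246e+01]), 'force': array([0.03698301, 0.25206343, 0.62773218]), 'torque': array([-0.01660432, -0.04111712,  0.00962969]), 'gripper_width': 91.62747624734696}
```

View pics/top0.png

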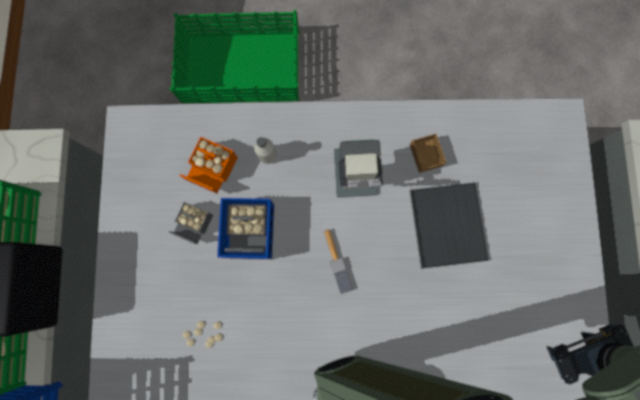

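View pics/side0.png

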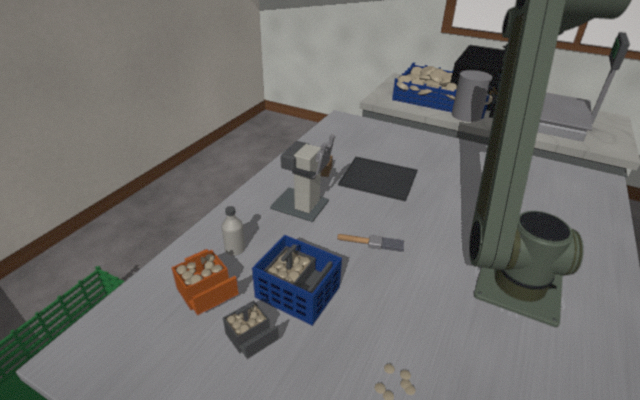

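The top view shows the crate at about (247,229), the column at (360,168), the tray at (451,226), the brush at (340,262), the spray bottle at (263,150) and the punnet at (428,152). The side view shows the column at (308,175) with the bracket up. Next I'll zoom in for corner positions.

```bash
cat > h.py <<'E'
from workcell import env
import cv2,numpy as np
from scipy.spatial.transform import Rotation as Rn
def K(c): return np.array([[c["fx"],0,c["cx"]],[0,c["fy"],c["cy"]],[0,0,1]]),np.array([c["k1"],0,0,0.])
def ray(c,uv):
    k,d=K(c);p=cv2.undistortPoints(np.array(uv,float).reshape(-1,1,2),k,d).reshape(-1,2)
    R=np.array(c["R"]);t=np.array(c["t"]).reshape(3)
    return -R.T@t,np.c_[p,np.ones(len(p))]@R
def onz(c,uv,z):
    o,r=ray(c,uv); return o+r*((np.asarray(z)-o[2])/r[:,2])[:,None]
def proj(c,X):
    k,d=K(c);R=np.array(c["R"],float);t=np.array(c["t"],float).reshape(3)
    return cv2.projectPoints(np.array(X,float).reshape(-1,1,3),cv2.Rodrigues(R)[0],t,k,d)[0].reshape(-1,2)
E
python3 - <<'E'
import cv2,numpy as np
t=cv2.imread("pics/top0.png");s=cv2.imread("pics/side0.png")
def crop(im,x,y):
    o=cv2.resize(im[y:y+60,x:x+80],(400,300),interpolation=cv2.INTER_CUBIC)
    for i in range(0,80,10): cv2.putText(o,str(x+i),(i*5,8),0,.3,(0,0,255));cv2.line(o,(i*5,0),(i*5,300),(0,0,255) if 0 else (90,90,200),1) if i%20==0 else 0
    for i in range(0,60,10): cv2.putText(o,str(y+i),(0,i*5+4),0,.3,(0,0,255));cv2.line(o,(0,i*5),(400,i*5),(90,90,200),1) if i%20==0 else 0
    return o
cv2.imwrite("pics/c1.png",np.vstack([np.hstack([crop(t,208,199),crop(t,320,138)]),np.hstack([cv2.resize(crop(t[:, :],0,0),(400,300))*0+cv2.resize(t[172:277,400:500],(400,300)),crop(s,265,135)])]))
E
```

```text
(no output)
```

View pics/c1.png

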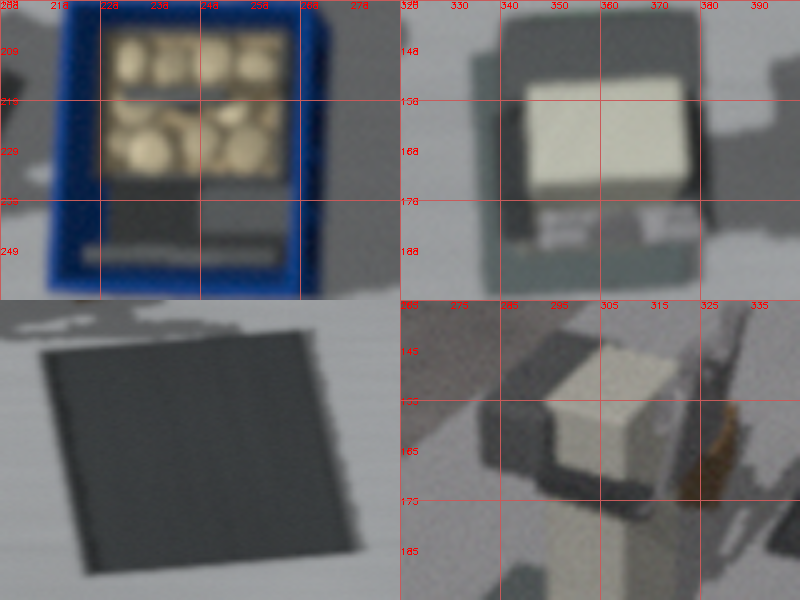

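```bash
python3 - <<'E'
from h import *
c=env.get_calibration("top");np.set_printoptions(precision=1,suppress=True)
print("cam",ray(c,[[320,200]])[0])
print("crate rim",onz(c,[[217.6,257],[272.4,258],[272,199],[220,199]],108))
print("tbar",onz(c,[[232.4,218],[253.6,218.5]],133))
print("flange",onz(c,[[224.4,249],[264,250]],96))
print("coltop BL BR FR FL",onz(c,[[345,155.4],[376,153.6],[378,173.6],[346,174]],218))
print("colfoot",onz(c,[[334,142],[380,140],[381,195],[337,196]],5))
print("tray",onz(c,[[410,190.2],[477,183.2],[490.5,259.5],[422,268.3]],10))
print("ears",onz(c,[[432.5/5*0+352,183],[374,182.5]],268))
print("spray,brush",onz(c,[[263,155],[345,290],[330,232],[428,152]],0))
E
```

```text
cam [ 391.7   72.2 1315.3]
crate rim [[431.3 380.7 108. ]
 [426.5 222.4 108. ]
 [598.2 224.3 108. ]
 [600.6 377.6 108. ]]
tbar [[540.7 334.3 133. ]
 [538.4 273.5 133. ]]
flange [[454.6 364.3  96. ]
 [450.3 248.5  96. ]]
coltop BL BR FR FL [[696.   13.4 218. ]
 [699.7 -70.5 218. ]
 [644.2 -74.  218. ]
 [644.5  11.9 218. ]]
colfoot [[ 800.5   36.6    5. ]
 [ 804.9 -112.8    5. ]
 [ 623.5 -109.4    5. ]
 [ 622.4   30.4    5. ]]
tray [[ 636.7 -201.3   10. ]
 [ 656.2 -416.3   10. ]
 [ 414.6 -441.4   10. ]
 [ 391.2 -227.2   10. ]]
ears [[609.2  -0.1 268. ]
 [609.6 -56.3 268. ]]
spray,brush [[ 762.2  268.     0. ]
 [ 328.5   11.2    0. ]
 [ 508.5   54.5    0. ]
 [ 763.8 -267.9    0. ]]
```

Positions agree with the given sizes: T-bar length 61 (60 given), crate about 172 x 156, tray about 247 x 216. I'll move above the column for a close look.

```bash
python3 -m jog '[{"dz":0.03},{"dx":0.02,"dy":0.025,"dz":0.03,"wz":-0.05},{"dx":0.02,"dy":0.03,"dz":0.03,"wz":-0.05},{"dx":0.02,"dy":0.03,"dz":0.03,"wz":-0.05},{"dx":0.02,"dy":0.03,"dz":0.03,"wz":-0.05},{"dx":0.025,"dy":0.03,"dz":0.03,"wz":-0.05},{"dx":0.025,"dy":0.035,"dz":0.02,"wz":-0.05},{"dx":0.025,"dy":0.035,"wz":-0.037},{"dx":0.025,"dy":0.035},{"dx":0.025,"dy":0.035}]' && python3 -m jog '[{"dx":0.025,"dy":0.035},{"dx":0.025,"dy":0.035},{"dx":0.025,"dy":0.035},{"dx":0.025,"dy":0.035},{"dx":0.025,"dy":0.035},{"dx":0.02,"dy":0.02},{"dx":0.01,"dy":0.01},{"dx":0},{"dx":0}]'
python3 - <<'E'
from h import *
np.set_printoptions(precision=3,suppress=True)
im=env.grab_frame("wrist");c=env.get_calibration("wrist");cv2.imwrite("pics/w1.png",im[:,:,::-1]);print(c,env.state()["ee_pos"],env.state()["ee_rot"]);np.save("w1c.npy",c,allow_pickle=True)
E
```

```text
{'fx': 334.01126236755977, 'fy': 334.01126236755977, 'cx': 320.02690940608, 'cy': 197.72253759839654, 'k1': -0.023996622163794844, 'R': array([[ 0.33 , -0.944, -0.002],
       [-0.913, -0.32 ,  0.255],
       [-0.241, -0.082, -0.967]]), 't': array([-573.943,  -28.236,  390.413])} [ 189.901 -542.344  213.326] [-179.924   -0.      19.299]invalid input
```

View pics/w1.png

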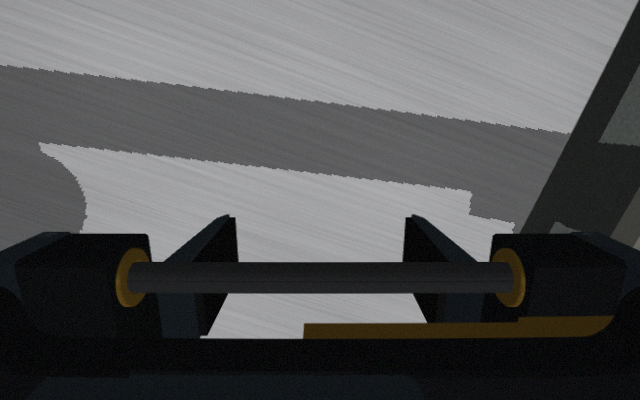

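The rows were refused, so the picture only shows the start pose, with the fingers at (235,220) and (410,220). Every key is probably required, so I'll retype the moves with all of them.

```bash
python3 -m jog '[{"dx":0,"dy":0,"dz":0.03,"wx":0,"wy":0,"wz":0,"grip":-1},{"dx":0.02,"dy":0.025,"dz":0.03,"wx":0,"wy":0,"wz":-0.05,"grip":-1},{"dx":0.02,"dy":0.03,"dz":0.03,"wx":0,"wy":0,"wz":-0.05,"grip":-1},{"dx":0.02,"dy":0.03,"dz":0.03,"wx":0,"wy":0,"wz":-0.05,"grip":-1},{"dx":0.02,"dy":0.03,"dz":0.03,"wx":0,"wy":0,"wz":-0.05,"grip":-1},{"dx":0.025,"dy":0.03,"dz":0.03,"wx":0,"wy":0,"wz":-0.05,"grip":-1},{"dx":0.025,"dy":0.035,"dz":0.02,"wx":0,"wy":0,"wz":-0.05,"grip":-1},{"dx":0.025,"dy":0.035,"dz":0,"wx":0,"wy":0,"wz":-0.037,"grip":-1},{"dx":0.025,"dy":0.035,"dz":0,"wx":0,"wy":0,"wz":0,"grip":-1},{"dx":0.025,"dy":0.035,"dz":0,"wx":0,"wy":0,"wz":0,"grip":-1}]' && python3 -m jog '[{"dx":0.025,"dy":0.035,"dz":0,"wx":0,"wy":0,"wz":0,"grip":-1},{"dx":0.025,"dy":0.035,"dz":0,"wx":0,"wy":0,"wz":0,"grip":-1},{"dx":0.025,"dy":0.035,"dz":0,"wx":0,"wy":0,"wz":0,"grip":-1},{"dx":0.025,"dy":0.035,"dz":0,"wx":0,"wy":0,"wz":0,"grip":-1},{"dx":0.025,"dy":0.035,"dz":0,"wx":0,"wy":0,"wz":0,"grip":-1},{"dx":0.025,"dy":0.03,"dz":0,"wx":0,"wy":0,"wz":0,"grip":-1},{"dx":0.01,"dy":0.01,"dz":0,"wx":0,"wy":0,"wz":0,"grip":-1},{"dx":0,"dy":0,"dz":0,"wx":0,"wy":0,"wz":0,"grip":-1}]'
python3 - <<'E'
from h import *
np.set_printoptions(precision=3,suppress=True)
c=env.get_calibration("wrist");im=env.grab_frame("wrist");cv2.imwrite("pics/w2.png",im[:,:,::-1]);print(env.state()["ee_pos"],env.state()["ee_rot"]);np.save("w2c.npy",c,allow_pickle=True)
print(proj(c,[[674,-30,218],[609,-28,268],[628,-30,170]]))
E
```

```text
time_s: 1.15
ee_pos: [395.6, -256.1, 414.0]
ee_rot: [180.0, -0.0, -0.0]
force: [-1.2, -0.9, -0.3]
gripper_width: 91.2
time_s: 1.95
ee_pos: [555.8, -41.6, 412.8]
ee_rot: [180.0, 0.1, 0.1]
force: [-0.7, 0.1, 0.2]
gripper_width: 91.3
[554.947 -42.803 413.319] [179.957   0.105   0.035]
[[309.437  63.055]
 [305.992 130.436]
 [310.88  109.269]]
```

View pics/w2.png

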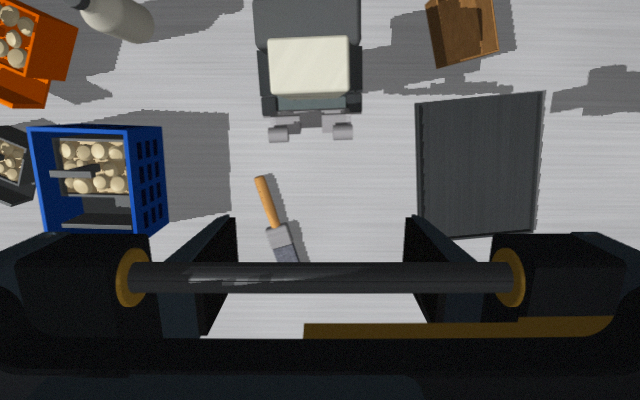

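The wrist view shows the ears at (278,133) and (343,131), and the column's top corners at (269,39), (349,36), (350,92) and (273,96).

```bash
python3 - <<'E'
from h import *
np.set_printoptions(precision=1,suppress=True)
c=np.load("w2c.npy",allow_pickle=True).item();t=env.get_calibration("top")
for z in(255,262,268): print("ears",z,onz(c,[[278,133],[343,131]],z).ravel(),onz(t,[[351.5,183],[374.5,182]],z).ravel())
P=onz(c,[[269,39],[349,36],[350,92],[273,96]],218);print("col",P)
print("crate rim in wrist: tl tr",onz(c,[[27,127],[165,125],[157,236]],108))
print("tbar ends",onz(c,[[50,174],[100,171]],133))
print("tray",onz(c,[[416,102],[545,91],[537,231],[418,240]],10))
E
```

```text
ears 255 [605.7  -0.4 255.  607.8 -63.2 255. ] [611.9   0.3 255.  613.6 -59.2 255. ]
ears 262 [606.2  -1.2 262.  608.2 -62.7 262. ] [610.5   0.7 262.  612.2 -58.4 262. ]
ears 268 [606.6  -2.  268.  608.6 -62.3 268. ] [609.2   1.1 268.  610.9 -57.6 268. ]
col [[696.9  10.7 218. ]
 [699.8 -70.  218. ]
 [645.6 -72.3 218. ]
 [641.5   8.4 218. ]]
crate rim in wrist: tl tr [[605.  375.3 108. ]
 [606.8 176.  108. ]
 [440.9 207.7 108. ]]
tbar ends [[541.9 334.4 133. ]
 [546.1 262.5 133. ]]
tray [[ 640.3 -199.8   10. ]
 [ 659.8 -413.6   10. ]
 [ 413.4 -441.3   10. ]
 [ 395.8 -221.9   10. ]]
```

Estimates: column yaw is about 2.2°, hinge (627.5,-32.6,170), seat (567.5,-35), bracket angle about 0.2. The +y ear is at (606.5,-2,266), so I'll go and pinch it.

```bash
python3 -m jog '[{"dx":0.017,"dy":0.014,"dz":-0.01,"wx":0,"wy":0,"wz":0.038,"grip":0.12},{"dx":0.017,"dy":0.014,"dz":-0.02,"wx":0,"wy":0,"wz":0,"grip":0.12},{"dx":0.0175,"dy":0.0128,"dz":-0.02,"wx":0,"wy":0,"wz":0,"grip":0.12},{"dx":0,"dy":0,"dz":-0.03,"wx":0,"wy":0,"wz":0,"grip":0.12},{"dx":0,"dy":0,"dz":-0.02,"wx":0,"wy":0,"wz":0,"grip":0.12},{"dx":0,"dy":0,"dz":0,"wx":0,"wy":0,"wz":0,"grip":0.12}]' 15
python3 - <<'E'
from h import *
c=env.get_calibration("wrist");im=env.grab_frame("wrist");cv2.imwrite("pics/w3.png",im[:,:,::-1]);print(env.state()["ee_pos"],env.state()["gripper_width"]);np.save("w3c.npy",c,allow_pickle=True)
E
```

```text
time_s: 2.6
ee_pos: [604.8, -2.7, 310.4]
ee_rot: [-180.0, 0.4, 2.1]
force: [-0.0, 0.3, -0.4]
gripper_width: 46.1
[605.80788815  -2.7092431  312.75480787] 42.50536221725248
```

View pics/w3.png

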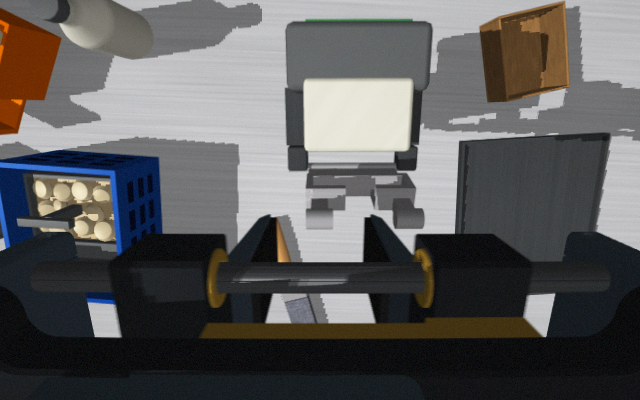

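The ears appear at (320,219) and (409,218), with the finger tips at 272 and 370, so the +y ear is centred between them. I'll check the projection, then descend.

```bash
python3 - <<'E'
from h import *
np.set_printoptions(precision=1,suppress=True)
c=np.load("w3c.npy",allow_pickle=True).item();w2=np.load("w2c.npy",allow_pickle=True).item()
print(onz(c,[[320,219],[409,218]],266))
# triangulate
for a,b in(((278,133),(320,219)),((343,131),(409,218))):
    A=[];B=[]
    for cc,uv in((w2,a),(c,b)):
        o,r=ray(cc,[uv]);r=r[0]/np.linalg.norm(r);M=np.eye(3)-np.outer(r,r);A.append(M);B.append(M@o)
    print(np.linalg.solve(sum(A),sum(B)))
print("coltop",onz(c,[[304,80],[412,81],[411,151],[304,150]],218))
E
```

```text
[[605.1  -2.2 266. ]
 [608.  -62.3 266. ]]
[606.8  -2.2 270.9]
[608.4 -62.3 266.8]
coltop [[697.2  13.2 218. ]
 [699.7 -67.3 218. ]
 [647.6 -72.1 218. ]
 [645.2  11.9 218. ]]
```

```bash
python3 -m jog '[{"dx":0,"dy":0,"dz":-0.02,"wx":0,"wy":0,"wz":0,"grip":0.12},{"dx":0,"dy":0.0005,"dz":-0.02,"wx":0,"wy":0,"wz":0,"grip":0.12},{"dx":0,"dy":0,"dz":-0.015,"wx":0,"wy":0,"wz":0,"grip":0.12},{"dx":0,"dy":0,"dz":-0.007,"wx":0,"wy":0,"wz":0,"grip":0.12},{"dx":0,"dy":0,"dz":0,"wx":0,"wy":0,"wz":0,"grip":0.3},{"dx":0,"dy":0,"dz":0,"wx":0,"wy":0,"wz":0,"grip":0.6},{"dx":0,"dy":0,"dz":0,"wx":0,"wy":0,"wz":0,"grip":1},{"dx":0,"dy":0,"dz":0,"wx":0,"wy":0,"wz":0,"grip":1},{"dx":0,"dy":0,"dz":0,"wx":0,"wy":0,"wz":0,"grip":1}]' 15
python3 - <<'E'
import numpy as np
r=98;a0=.2
A=np.linspace(a0,1.571,17)
x=-r*np.sin(A);z=r*np.cos(A)
print(np.round(np.c_[np.diff(x),np.diff(z)],1).tolist())
E
```

```text
time_s: 3.55
ee_pos: [607.2, -1.9, 253.3]
ee_rot: [179.9, -0.2, 2.2]
force: [0.6, -1.9, 5.9]
gripper_width: 17.4
[[-8.1, -2.0], [-7.9, -2.7], [-7.7, -3.4], [-7.4, -4.0], [-7.0, -4.6], [-6.6, -5.2], [-6.1, -5.8], [-5.6, -6.3], [-5.0, -6.7], [-4.4, -7.1], [-3.8, -7.5], [-3.2, -7.8], [-2.5, -8.0], [-1.8, -8.2], [-1.1, -8.3], [-0.4, -8.4]]
```

Ear gripped (17.4 mm for its 18 mm length). Now I'll swing it down along the arc.

```bash
python3 -m jog '[{"dx":-0.0081,"dy":-0.0003,"dz":-0.002,"wx":0,"wy":0,"wz":0,"grip":1},{"dx":-0.0079,"dy":-0.0003,"dz":-0.0027,"wx":0,"wy":0,"wz":0,"grip":1},{"dx":-0.0077,"dy":-0.0003,"dz":-0.0034,"wx":0,"wy":0,"wz":0,"grip":1},{"dx":-0.0074,"dy":-0.0003,"dz":-0.004,"wx":0,"wy":0,"wz":0,"grip":1},{"dx":-0.007,"dy":-0.0003,"dz":-0.0046,"wx":0,"wy":0,"wz":0,"grip":1},{"dx":-0.0066,"dy":-0.0003,"dz":-0.0052,"wx":0,"wy":0,"wz":0,"grip":1},{"dx":-0.0061,"dy":-0.0002,"dz":-0.0058,"wx":0,"wy":0,"wz":0,"grip":1},{"dx":-0.0056,"dy":-0.0002,"dz":-0.0063,"wx":0,"wy":0,"wz":0,"grip":1}]' && python3 -m jog '[{"dx":-0.005,"dy":-0.0002,"dz":-0.0067,"wx":0,"wy":0,"wz":0,"grip":1},{"dx":-0.0044,"dy":-0.0002,"dz":-0.0071,"wx":0,"wy":0,"wz":0,"grip":1},{"dx":-0.0038,"dy":-0.0001,"dz":-0.0075,"wx":0,"wy":0,"wz":0,"grip":1},{"dx":-0.0032,"dy":-0.0001,"dz":-0.0078,"wx":0,"wy":0,"wz":0,"grip":1},{"dx":-0.0025,"dy":-0.0001,"dz":-0.008,"wx":0,"wy":0,"wz":0,"grip":1},{"dx":-0.0018,"dy":-0.0001,"dz":-0.0082,"wx":0,"wy":0,"wz":0,"grip":1},{"dx":-0.0011,"dy":0,"dz":-0.0083,"wx":0,"wy":0,"wz":0,"grip":1},{"dx":-0.0004,"dy":0,"dz":-0.0084,"wx":0,"wy":0,"wz":0,"grip":1},{"dx":0,"dy":0,"dz":0,"wx":0,"wy":0,"wz":0,"grip":1}]'
python3 - <<'E'
from h import *
cv2.imwrite("pics/s1.png",env.grab_frame("side")[100:250,220:420,::-1].repeat(4,0).repeat(4,1));print(env.state()["force"],env.state()["ee_pos"])
E
```

```text
time_s: 4.35
ee_pos: [549.3, -4.3, 217.6]
ee_rot: [179.9, 0.0, 2.2]
force: [-1.7, -4.6, 3.9]
gripper_width: 17.9
time_s: 5.25
ee_pos: [527.6, -5.1, 154.8]
ee_rot: [179.9, 0.0, 2.2]
force: [1.3, -5.6, 0.4]
gripper_width: 17.6
[ 1.60084992 -6.16583315  1.07516853] [527.55271587  -5.1277252  154.77928588]
```

```bash
python3 -m jog '[{"dx":0,"dy":0,"dz":-0.002,"wx":0,"wy":0,"wz":0,"grip":1},{"dx":0,"dy":0,"dz":-0.002,"wx":0,"wy":0,"wz":0,"grip":1},{"dx":0,"dy":0,"dz":0,"wx":0,"wy":0,"wz":0,"grip":1}]';python3 -m jog '[{"dx":0,"dy":0,"dz":-0.002,"wx":0,"wy":0,"wz":0,"grip":1},{"dx":0,"dy":0,"dz":0,"wx":0,"wy":0,"wz":0,"grip":1}]'
```

```text
time_s: 5.6
ee_pos: [527.8, -5.1, 154.0]
ee_rot: [179.9, -0.1, 2.2]
force: [-4.3, -6.2, 17.7]
gripper_width: 17.8
time_s: 5.8
ee_pos: [528.2, -5.1, 152.6]
ee_rot: [179.9, -0.2, 2.2]
force: [-4.9, -4.7, 20.5]
gripper_width: 17.9
```

The bracket is on its stop: about 20 N back and z no longer falling. I'll release, rise and go look at the T-bar.

```bash
python3 -m jog '[{"dx":0,"dy":0,"dz":0.003,"wx":0,"wy":0,"wz":0,"grip":0.12},{"dx":0,"dy":0,"dz":0,"wx":0,"wy":0,"wz":0,"grip":0.12},{"dx":0,"dy":0,"dz":0.02,"wx":0,"wy":0,"wz":0,"grip":0.12},{"dx":0,"dy":0,"dz":0.035,"wx":0,"wy":0,"wz":0,"grip":0.12},{"dx":0,"dy":0,"dz":0.04,"wx":0,"wy":0,"wz":0.1,"grip":0.12},{"dx":0,"dy":0.02,"dz":0.03,"wx":0,"wy":0,"wz":0.14,"grip":0.12},{"dx":0,"dy":0.025,"dz":0,"wx":0,"wy":0,"wz":0.14,"grip":0.12},{"dx":0.001,"dy":0.025,"dz":0,"wx":0,"wy":0,"wz":0.14,"grip":0.12},{"dx":0.002,"dy":0.025,"dz":0,"wx":0,"wy":0,"wz":0.14,"grip":0.12},{"dx":0.002,"dy":0.025,"dz":0,"wx":0,"wy":0,"wz":0.14,"grip":0.12}]' && python3 -m jog '[{"dx":0.002,"dy":0.025,"dz":0,"wx":0,"wy":0,"wz":0.14,"grip":0.12},{"dx":0.002,"dy":0.025,"dz":0,"wx":0,"wy":0,"wz":0.14,"grip":0.12},{"dx":0.002,"dy":0.025,"dz":0,"wx":0,"wy":0,"wz":0.14,"grip":0.12},{"dx":0.001,"dy":0.025,"dz":0,"wx":0,"wy":0,"wz":0.14,"grip":0.12},{"dx":0,"dy":0.015,"dz":0,"wx":0,"wy":0,"wz":0.137,"grip":0.12},{"dx":0,"dy":0.005,"dz":0,"wx":0,"wy":0,"wz":0,"grip":0.12},{"dx":0,"dy":0,"dz":0,"wx":0,"wy":0,"wz":0,"grip":0.12}]'
python3 - <<'E'
from h import *
c=env.get_calibration("wrist");im=env.grab_frame("wrist");cv2.imwrite("pics/w4.png",im[:,:,::-1]);print(env.state()["ee_pos"],env.state()["ee_rot"]);np.save("w4c.npy",c,allow_pickle=True)
E
```

```text
time_s: 6.8
ee_pos: [532.2, 117.3, 276.4]
ee_rot: [-179.8, 0.1, 48.3]
force: [-0.0, 0.1, 0.1]
gripper_width: 40.1
time_s: 7.5
ee_pos: [539.4, 236.2, 276.7]
ee_rot: [-179.9, 0.0, 87.8]
force: [-0.4, -0.8, 0.1]
gripper_width: 40.2
[539.52131004 235.5022782  277.03551271] [-1.79907143e+02  3.92404378e-02  8.78218995e+01]
```

View pics/w4.png

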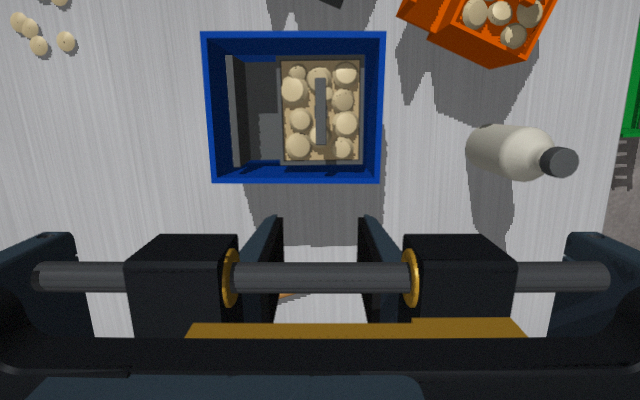

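The T-bar runs from (321,78) to (320,145). The crate rim corners are at (201,32), (385,31), (379,183) and (212,182), and the flange is at about x=236.

```bash
python3 - <<'E'
from h import *
np.set_printoptions(precision=1,suppress=True)
c=np.load("w4c.npy",allow_pickle=True).item()
print(onz(c,[[321,78],[320,145]],133),onz(c,[[321,78],[320,145]],133).mean(0));print(onz(c,[[201,32],[385,31],[379,183],[212,182]],108).mean(0));print(onz(c,[[232,56],[236,167]],96))
E
```

```text
[[544.  335.8 133. ]
 [540.8 276.5 133. ]] [542.4 306.1 133. ]
[516.5 308.4 108. ]
[[457.4 363.1  96. ]
 [450.4 253.   96. ]]
```

```bash
python3 -m jog '[{"dx":0.0027,"dy":0.025,"dz":0,"wx":0,"wy":0,"wz":-0.014,"grip":0.12},{"dx":0,"dy":0.025,"dz":-0.02,"wx":0,"wy":0,"wz":0,"grip":0.12},{"dx":0,"dy":0.015,"dz":-0.03,"wx":0,"wy":0,"wz":0,"grip":0.12},{"dx":0,"dy":0.0055,"dz":-0.035,"wx":0,"wy":0,"wz":0,"grip":0.12},{"dx":0,"dy":0,"dz":-0.035,"wx":0,"wy":0,"wz":0,"grip":0.12},{"dx":0,"dy":0,"dz":-0.025,"wx":0,"wy":0,"wz":0,"grip":0.12},{"dx":0,"dy":0,"dz":-0.015,"wx":0,"wy":0,"wz":0,"grip":0.12},{"dx":0,"dy":0,"dz":-0.005,"wx":0,"wy":0,"wz":0,"grip":0.12}]' 40 && python3 -m jog '[{"dx":0,"dy":0,"dz":0,"wx":0,"wy":0,"wz":0,"grip":0.5},{"dx":0,"dy":0,"dz":0,"wx":0,"wy":0,"wz":0,"grip":0.65},{"dx":0,"dy":0,"dz":0,"wx":0,"wy":0,"wz":0,"grip":1},{"dx":0,"dy":0,"dz":0,"wx":0,"wy":0,"wz":0,"grip":1},{"dx":0,"dy":0,"dz":0,"wx":0,"wy":0,"wz":0,"grip":1}]' 40
```

```text
time_s: 8.35
ee_pos: [541.6, 304.5, 110.8]
ee_rot: [-179.8, 0.1, 87.0]
force: [-0.4, -0.5, 0.1]
gripper_width: 40.2
time_s: 8.85
ee_pos: [542.6, 306.3, 113.7]
ee_rot: [180.0, -0.0, 87.1]
force: [-1.1, 0.4, 2.8]
gripper_width: 11.2
```

```bash
python3 -m jog '[{"dx":0,"dy":0,"dz":0.005,"wx":0,"wy":0,"wz":0,"grip":1},{"dx":0,"dy":0,"dz":0.01,"wx":0,"wy":0,"wz":0,"grip":1},{"dx":0,"dy":0,"dz":0.015,"wx":0,"wy":0,"wz":0,"grip":1},{"dx":0,"dy":0,"dz":0.02,"wx":0,"wy":0,"wz":0,"grip":1},{"dx":0,"dy":0,"dz":0.02,"wx":0,"wy":0,"wz":0,"grip":1},{"dx":0,"dy":0,"dz":0.02,"wx":0,"wy":0,"wz":0,"grip":1},{"dx":0,"dy":0,"dz":0.02,"wx":0,"wy":0,"wz":0,"grip":1},{"dx":0,"dy":0,"dz":0.01,"wx":0,"wy":0,"wz":0,"grip":1},{"dx":0,"dy":0,"dz":0.004,"wx":0,"wy":0,"wz":0,"grip":1},{"dx":0,"dy":0,"dz":0,"wx":0,"wy":0,"wz":0,"grip":1}]' && python3 -m jog '[{"dx":0.001,"dy":-0.008,"dz":0,"wx":0,"wy":0,"wz":0.01,"grip":1},{"dx":0.002,"dy":-0.016,"dz":0,"wx":0,"wy":0,"wz":0.02,"grip":1},{"dx":0.002,"dy":-0.022,"dz":0,"wx":0,"wy":0,"wz":0.02,"grip":1},{"dx":0.002,"dy":-0.025,"dz":0,"wx":0,"wy":0,"wz":0.02,"grip":1},{"dx":0.002,"dy":-0.025,"dz":0,"wx":0,"wy":0,"wz":0.02,"grip":1},{"dx":0.002,"dy":-0.025,"dz":0,"wx":0,"wy":0,"wz":0,"grip":1},{"dx":0.002,"dy":-0.022,"dz":0,"wx":0,"wy":0,"wz":0,"grip":1},{"dx":0.002,"dy":-0.015,"dz":0,"wx":0,"wy":0,"wz":0,"grip":1},{"dx":0.001,"dy":-0.008,"dz":0,"wx":0,"wy":0,"wz":0,"grip":1},{"dx":0,"dy":0,"dz":0,"wx":0,"wy":0,"wz":0,"grip":1}]'
python3 - <<'E'
from h import *
cv2.imwrite("pics/s2.png",cv2.resize(env.grab_frame("side")[80:330,180:430,::-1],(600,600),interpolation=cv2.INTER_CUBIC));print(env.state()["force"],env.state()["torque"])
E
```

```text
time_s: 9.85
ee_pos: [542.6, 306.1, 237.0]
ee_rot: [180.0, -0.0, 87.1]
force: [-0.3, 0.1, -3.1]
gripper_width: 11.3
time_s: 10.85
ee_pos: [558.6, 139.2, 236.6]
ee_rot: [-180.0, 0.0, 92.2]
force: [0.7, 1.3, -2.0]
gripper_width: 11.4
[-0.57350547 -0.76048549 -2.52009863] [-0.1287693  -0.12360717  0.00195975]
```

View pics/s2.png

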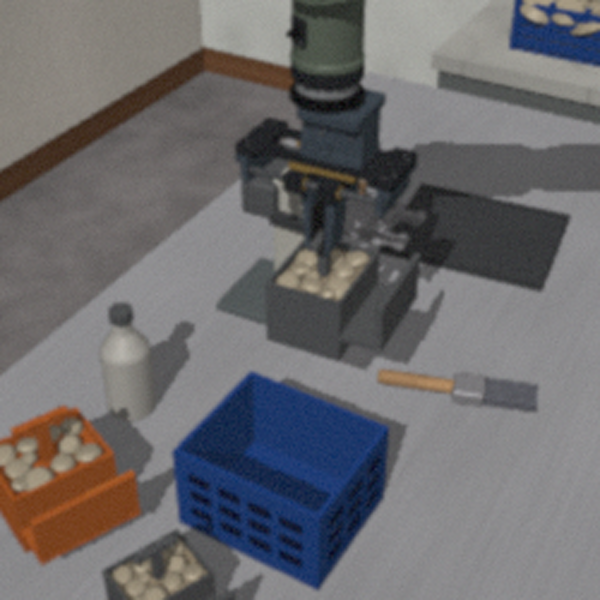

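The caddy hangs upright from the T-bar at about (325,290) in the crop, clear of the brush at (455,388). I'll set it on the bench.

```bash
python3 -m jog '[{"dx":0,"dy":0,"dz":-0.015,"wx":0,"wy":0,"wz":0,"grip":1},{"dx":0,"dy":0,"dz":-0.025,"wx":0,"wy":0,"wz":0,"grip":1},{"dx":0,"dy":0,"dz":-0.03,"wx":0,"wy":0,"wz":0,"grip":1},{"dx":0,"dy":0,"dz":-0.025,"wx":0,"wy":0,"wz":0,"grip":1},{"dx":0,"dy":0,"dz":-0.015,"wx":0,"wy":0,"wz":0,"grip":1},{"dx":0,"dy":0,"dz":-0.01,"wx":0,"wy":0,"wz":0,"grip":1},{"dx":0,"dy":0,"dz":-0.005,"wx":0,"wy":0,"wz":0,"grip":1},{"dx":0,"dy":0,"dz":0,"wx":0,"wy":0,"wz":0,"grip":1}]' && python3 -m jog '[{"dx":0,"dy":0,"dz":-0.002,"wx":0,"wy":0,"wz":0,"grip":1},{"dx":0,"dy":0,"dz":-0.002,"wx":0,"wy":0,"wz":0,"grip":1},{"dx":0,"dy":0,"dz":-0.001,"wx":0,"wy":0,"wz":0,"grip":1},{"dx":0,"dy":0,"dz":0,"wx":0,"wy":0,"wz":0,"grip":1}]'
```

```text
time_s: 11.7
ee_pos: [558.6, 140.6, 111.8]
ee_rot: [-180.0, -0.0, 92.3]
force: [0.2, 0.2, -2.9]
gripper_width: 11.5
time_s: 12.1
ee_pos: [558.8, 140.1, 107.8]
ee_rot: [179.9, -0.0, 92.3]
force: [-1.2, 0.9, 2.2]
gripper_width: 11.1
```

```bash
python3 -m jog '[{"dx":0,"dy":0,"dz":0,"wx":0,"wy":0,"wz":0,"grip":0.12},{"dx":0,"dy":0,"dz":0,"wx":0,"wy":0,"wz":0,"grip":0.12},{"dx":0,"dy":0,"dz":0.015,"wx":0,"wy":0,"wz":0,"grip":0.12},{"dx":0,"dy":0,"dz":0.02,"wx":0,"wy":0,"wz":0,"grip":0.12},{"dx":-0.01,"dy":0,"dz":0.01,"wx":0,"wy":0,"wz":0,"grip":0.12},{"dx":-0.02,"dy":-0.001,"dz":0,"wx":0,"wy":0,"wz":0,"grip":0.12},{"dx":-0.025,"dy":-0.001,"dz":0,"wx":0,"wy":0,"wz":0,"grip":0.12},{"dx":-0.02,"dy":-0.001,"dz":0,"wx":0,"wy":0,"wz":0,"grip":0.12},{"dx":-0.015,"dy":-0.0006,"dz":0,"wx":0,"wy":0,"wz":0,"grip":0.12},{"dx":0,"dy":0,"dz":0,"wx":0,"wy":0,"wz":0,"grip":0.12}]' 55 && python3 -m jog '[{"dx":0,"dy":0,"dz":-0.02,"wx":0,"wy":0,"wz":0,"grip":0.12},{"dx":0,"dy":0,"dz":-0.025,"wx":0,"wy":0,"wz":0,"grip":0.12},{"dx":0,"dy":0,"dz":-0.02,"wx":0,"wy":0,"wz":0,"grip":0.12},{"dx":0,"dy":0,"dz":-0.015,"wx":0,"wy":0,"wz":0,"grip":0.12},{"dx":0,"dy":0,"dz":-0.01,"wx":0,"wy":0,"wz":0,"grip":0.12},{"dx":0,"dy":0,"dz":0,"wx":0,"wy":0,"wz":0,"grip":0.12}]' 55
python3 - <<'E'
from h import *
np.set_printoptions(precision=1,suppress=True)
c=env.get_calibration("side");im=env.grab_frame("side");cv2.imwrite("pics/s3.png",cv2.resize(im[150:290,240:400,::-1],(800,700))[:600]);print(env.state()["ee_pos"],env.state()["force"])
E
```

```text
time_s: 13.1
ee_pos: [466.1, 136.2, 152.0]
ee_rot: [-179.9, 0.0, 92.3]
force: [-0.3, 0.2, 1.1]
gripper_width: 39.9
time_s: 13.7
ee_pos: [468.2, 136.3, 60.8]
ee_rot: [-179.9, 0.0, 92.3]
force: [0.5, -0.0, 0.9]
gripper_width: 40.3
[468.8 136.5  61.7] [-0.9 -0.1  1.1]
```

View pics/s3.png

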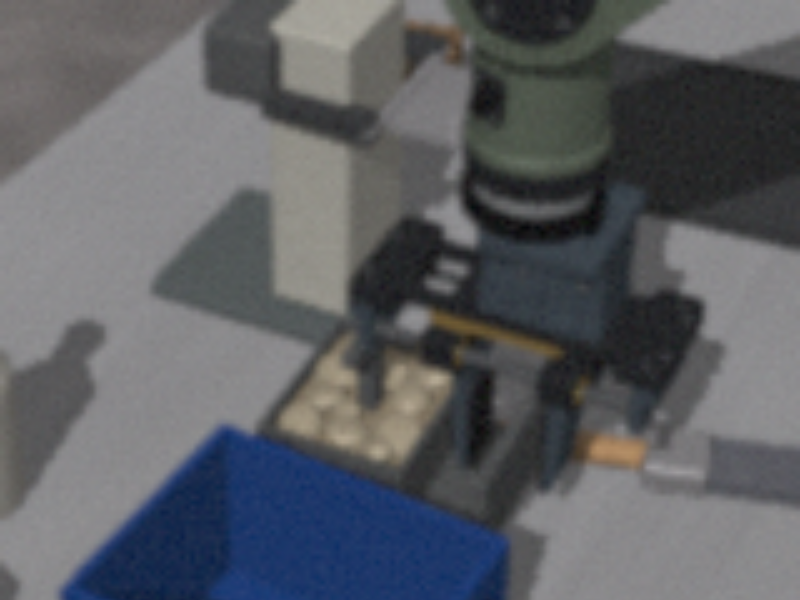

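The fingers straddle the flange at (470,420) and (560,440), with the T-bar at (370,380) clear. Closing at 55 N.

```bash
python3 -m jog '[{"dx":0,"dy":0,"dz":0,"wx":0,"wy":0,"wz":0,"grip":0.5},{"dx":0,"dy":0,"dz":0,"wx":0,"wy":0,"wz":0,"grip":0.75},{"dx":0,"dy":0,"dz":0,"wx":0,"wy":0,"wz":0,"grip":1},{"dx":0,"dy":0,"dz":0,"wx":0,"wy":0,"wz":0,"grip":1},{"dx":0,"dy":0,"dz":0,"wx":0,"wy":0,"wz":0,"grip":1},{"dx":0,"dy":0,"dz":0,"wx":0,"wy":0,"wz":0,"grip":1}]' 60 && python3 -m jog '[{"dx":0,"dy":0,"dz":0.003,"wx":0,"wy":0,"wz":0,"grip":1},{"dx":0,"dy":0,"dz":0.007,"wx":0,"wy":0,"wz":0,"grip":1},{"dx":0,"dy":0,"dz":0.015,"wx":0,"wy":0,"wz":0,"grip":1},{"dx":0,"dy":0,"dz":0.02,"wx":0,"wy":0,"wz":0,"grip":1},{"dx":0,"dy":0,"dz":0.02,"wx":0,"wy":0,"wz":0,"grip":1},{"dx":0,"dy":0,"dz":0.02,"wx":0,"wy":0,"wz":0,"grip":1},{"dx":0,"dy":0,"dz":0.015,"wx":0,"wy":0,"wz":0,"grip":1},{"dx":0,"dy":0,"dz":0.005,"wx":0,"wy":0,"wz":0,"grip":1},{"dx":0,"dy":0,"dz":0,"wx":0,"wy":0,"wz":0,"grip":1}]'
python3 - <<'E'
from h import *
im=env.grab_frame("side");cv2.imwrite("pics/s4.png",im[:,:,::-1]);cw=env.get_calibration("wrist");cv2.imwrite("pics/w5.png",env.grab_frame("wrist")[:,:,::-1]);np.save("w5c.npy",cw,allow_pickle=True);print(env.state())
a=cv2.resize(im[100:260,240:400,::-1],(600,600),interpolation=cv2.INTER_CUBIC)
cv2.imwrite("pics/s4z.png",a)
E
```

```text
time_s: 14.35
ee_pos: [468.8, 136.6, 62.3]
ee_rot: [180.0, -0.0, 92.3]
force: [-0.4, 1.1, 2.8]
gripper_width: 7.8
time_s: 15.25
ee_pos: [468.7, 136.5, 167.4]
ee_rot: [180.0, -0.0, 92.3]
force: [-0.1, 0.3, -2.5]
gripper_width: 7.6
{'time_s': 15.35, 'qpos': array([1.48882139e+01, 1.26973859e+01, 1.04943687e+02, 1.02329831e-03,
       6.24628327e+01, 1.25970452e+01]), 'qvel': array([-0.11700973,  0.38787199,  0.37123748, -0.05845018, -0.01219001,
       -0.02495914]), 'effort': array([ 3.22039617e-03, -3.60297203e+01, -2.29202932e+01,  2.66781816e-02,
       -2.26917621e-01, -9.89927867e-04]), 'ee_pos': array([467.87566772, 136.29401491, 166.18256365]), 'ee_rot': array([-1.79898398e+02,  2.17764514e-02,  9.22907141e+01]), 'force': array([-0.64443456,  0.09777667, -2.73794227]), 'torque': array([-0.02362779,  0.10324683, -0.0241005 ]), 'gripper_width': 7.711373769351347}
```

View pics/s4z.png

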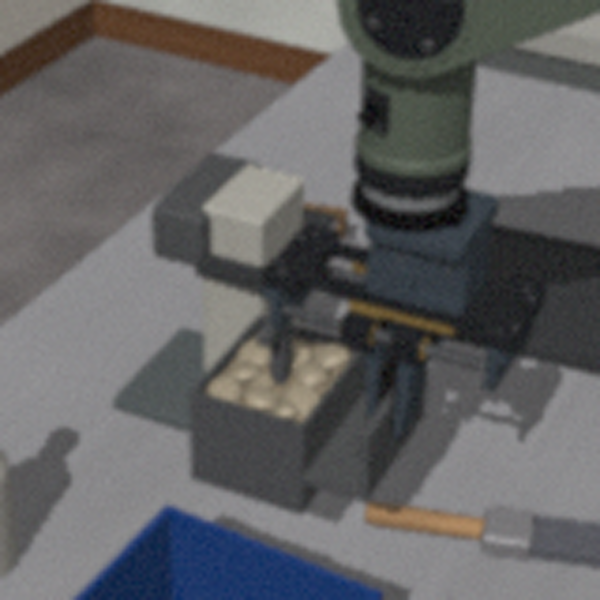

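The caddy is held by the flange with a slight droop. Its near box corners are at (193,392), (305,420), (193,477) and (307,512). I'll fit the droop from these.

```bash
python3 - <<'E'
from h import *
from scipy.optimize import least_squares
np.set_printoptions(precision=2,suppress=True)
c=env.get_calibration("side")
uv=np.array([[193,392],[305,420],[193,477],[307,512]])/3.75+[240,100]
L=np.array([[45,56,80],[-45,56,80],[45,56,0],[-45,56,0.]])
def pose(p,L): # pivot at grasp
    piv=np.array([468.3,136.4,166.8+19]);pl=np.array([-90,0,81.])
    return Rn.from_euler('xyz',[p[1],p[0],2.3],degrees=True).apply(L-pl)+piv+[p[2],0,p[3]]
print(proj(c,pose([0,0,0,0],L))-uv)
f=lambda p:np.r_[(proj(c,pose(p,L))-uv).ravel(),p[1]/2,p[2]/3,p[3]/3]
s=least_squares(f,[0,0,0,0]);print(s.x,s.fun)
print("tbar",pose(s.x,[[0,0,117.]]),"level",pose([0]*4,[[0,0,117.]]))
E
```

```text
[[-1.9   0.12]
 [-1.1   2.1 ]
 [-1.4   0.58]
 [-2.37  0.95]]
[ 0.77  0.14 -3.31  4.44] [-0.84 -0.34  0.09  1.28 -0.07  0.34 -0.9   0.39  0.07 -1.1   1.48]
tbar [[555.4  139.94 225.03]] level [[558.23 140.01 221.8 ]]
```

The droop is about 0.8°, which I'll compensate. Next: move back, lower, and line up in front of the bracket.

```bash
python3 -m jog '[{"dx":-0.008,"dy":0,"dz":-0.004,"wx":0,"wy":-0.004,"wz":0,"grip":1},{"dx":-0.015,"dy":0,"dz":-0.008,"wx":0,"wy":-0.005,"wz":0,"grip":1},{"dx":-0.015,"dy":-0.01,"dz":-0.008,"wx":0,"wy":-0.004,"wz":0,"grip":1},{"dx":-0.015,"dy":-0.018,"dz":-0.008,"wx":0,"wy":0,"wz":0,"grip":1},{"dx":-0.015,"dy":-0.02,"dz":-0.005,"wx":0,"wy":0,"wz":0,"grip":1},{"dx":-0.012,"dy":-0.02,"dz":0,"wx":0,"wy":0,"wz":0,"grip":1},{"dx":-0.008,"dy":-0.02,"dz":0,"wx":0,"wy":0,"wz":0,"grip":1},{"dx":0,"dy":-0.02,"dz":0,"wx":0,"wy":0,"wz":0,"grip":1},{"dx":0,"dy":-0.02,"dz":0,"wx":0,"wy":0,"wz":0,"grip":1},{"dx":0,"dy":-0.02,"dz":0,"wx":0,"wy":0,"wz":0,"grip":1}]' && python3 -m jog '[{"dx":0,"dy":-0.016,"dz":0,"wx":0,"wy":0,"wz":0,"grip":1},{"dx":0,"dy":-0.01,"dz":0,"wx":0,"wy":0,"wz":0,"grip":1},{"dx":0,"dy":-0.0046,"dz":0,"wx":0,"wy":0,"wz":0,"grip":1},{"dx":0,"dy":0,"dz":0,"wx":0,"wy":0,"wz":0,"grip":1},{"dx":0,"dy":0,"dz":0,"wx":0,"wy":0,"wz":0,"grip":1}]'
python3 - <<'E'
from h import *
im=env.grab_frame("side");t=env.grab_frame("top");print(env.state()["ee_pos"],env.state()["ee_rot"])
z=lambda m,x,y:cv2.resize(m[y:y+120,x:x+80,::-1],(400,600),interpolation=cv2.INTER_CUBIC)
cv2.imwrite("pics/s5.png",np.hstack([z(im,290,130),z(t,320,170)]))
c=env.get_calibration("side");print(proj(c,[[470,-38.6,188],[567.5,-35,170],[528,-6,170],[470-1.2,-38.6+30,188]]))
c=env.get_calibration("top");print(proj(c,[[470,-38.6,198],[567.5,-35,182],[528,-6,177]]))
E
```

```text
time_s: 16.35
ee_pos: [379.1, -12.1, 133.1]
ee_rot: [179.4, 0.0, 92.3]
force: [-0.2, -0.3, -2.0]
gripper_width: 7.5
time_s: 16.85
ee_pos: [380.4, -41.7, 133.8]
ee_rot: [179.3, 0.0, 92.3]
force: [0.4, -0.1, -2.2]
gripper_width: 7.4
[380.54653233 -41.59174868 133.90808666] [1.79262029e+02 1.63137440e-02 9.23350855e+01]
[[368.71566805 174.83579365]
 [338.01173953 171.87306063]
 [345.87390832 179.9190359 ]
 [365.24252065 179.8246514 ]]
[[366.0564589  239.32098658]
 [363.11106136 204.14350839]
 [352.76795418 218.84111277]]
```

View pics/s5.png

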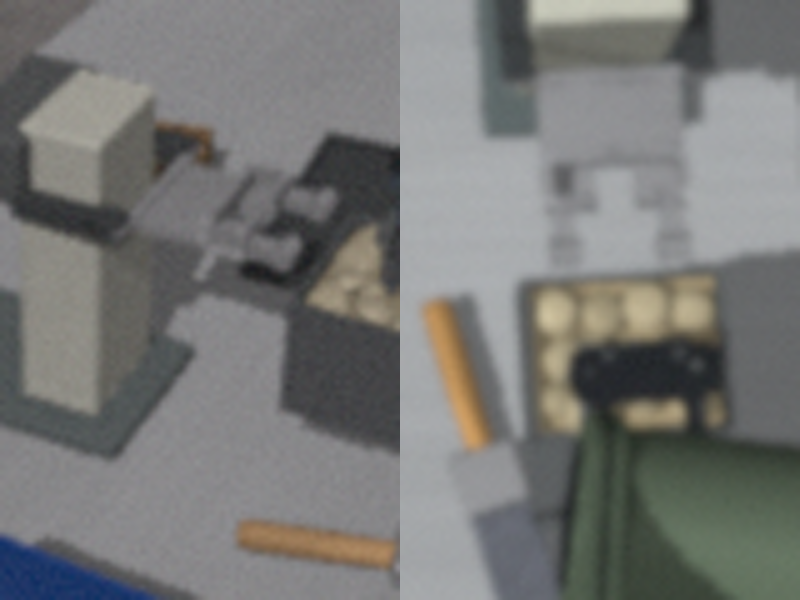

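The top crop shows the ears at (564,245) and (673,243), matching my prediction, and the caddy's back edge from (530,290) to (718,280). I'll check alignment numerically.

```bash
python3 - <<'E'
from h import *
np.set_printoptions(precision=1,suppress=True)
c=env.get_calibration("top");q=lambda L:np.array([[(x-400)/5+320-.4,y/5+170-.4] for x,y in L])
print("ears",onz(c,q([(564,245),(673,243)]),174))
print("box back",onz(c,q([(526,288),(722,278)]),151)," front",onz(c,q([(540,432),(728,430)]),151))
print("pocket arms outer",onz(c,q([(537,160),(690,155),(540,70),(688,66)]),176))
print("slot edges",onz(c,q([(597,200),(637,200)]),176))
E
```

```text
ears [[529.   -5.2 174. ]
 [529.3 -65.  174. ]]
box back [[508.   15.  151. ]
 [511.9 -94.5 151. ]]  front [[428.    9.1 151. ]
 [427.6 -94.8 151. ]]
pocket arms outer [[576.2   8.6 176. ]
 [577.7 -75.8 176. ]
 [626.8   5.8 176. ]
 [627.8 -76.4 176. ]]
slot edges [[553.4 -23.8 176. ]
 [553.1 -45.8 176. ]]
```

The caddy sits about 2 mm to -y of where I assumed, and the bracket is within 1 mm of the estimate. I'll go in over the pocket with that correction.

```bash
python3 -m jog '[{"dx":0.008,"dy":0.001,"dz":0,"wx":0,"wy":0,"wz":0,"grip":1},{"dx":0.012,"dy":0.001,"dz":0,"wx":0,"wy":0,"wz":0,"grip":1},{"dx":0.015,"dy":0.001,"dz":0,"wx":0,"wy":0,"wz":0,"grip":1},{"dx":0.015,"dy":0.001,"dz":0,"wx":0,"wy":0,"wz":0,"grip":1},{"dx":0.01,"dy":0.0005,"dz":0,"wx":0,"wy":0,"wz":0,"grip":1},{"dx":0,"dy":0,"dz":0,"wx":0,"wy":0,"wz":0,"grip":1}]' && python3 -m jog '[{"dx":0.008,"dy":0.0005,"dz":0,"wx":0,"wy":0,"wz":0,"grip":1},{"dx":0.012,"dy":0.0005,"dz":0,"wx":0,"wy":0,"wz":0,"grip":1},{"dx":0.012,"dy":0,"dz":0,"wx":0,"wy":0,"wz":0,"grip":1},{"dx":0.006,"dy":0,"dz":0,"wx":0,"wy":0,"wz":0,"grip":1},{"dx":0,"dy":0,"dz":0,"wx":0,"wy":0,"wz":0,"grip":1},{"dx":0,"dy":0,"dz":0,"wx":0,"wy":0,"wz":0,"grip":1}]'
python3 - <<'E'
from h import *
im=env.grab_frame("side");t=env.grab_frame("top");print(env.state()["ee_pos"],env.state()["force"])
z=lambda m,x,y:cv2.resize(m[y:y+120,x:x+80,::-1],(400,600),interpolation=cv2.INTER_CUBIC)
cv2.imwrite("pics/s6.png",np.hstack([z(im,290,110),z(t,325,160)]))
E
```

```text
time_s: 17.55
ee_pos: [442.7, -37.6, 133.9]
ee_rot: [179.2, 0.0, 92.3]
force: [-0.0, 0.7, -2.6]
gripper_width: 7.7
time_s: 18.15
ee_pos: [478.3, -36.6, 133.6]
ee_rot: [179.3, 0.0, 92.3]
force: [-0.5, 0.0, -2.8]
gripper_width: 7.7
[478.31836008 -36.62191148 133.75033328] [-1.55700503 -0.11217975 -3.10447197]
```

No contact so far. I'll lower while watching force: contact near z=127 would mean the wall, near 115 the floor.

```bash
python3 -m jog '[{"dx":0,"dy":0,"dz":-0.002,"wx":0,"wy":0,"wz":0,"grip":1},{"dx":0,"dy":0,"dz":-0.003,"wx":0,"wy":0,"wz":0,"grip":1},{"dx":0,"dy":0,"dz":-0.003,"wx":0,"wy":0,"wz":0,"grip":1},{"dx":0,"dy":0,"dz":-0.002,"wx":0,"wy":0,"wz":0,"grip":1},{"dx":0,"dy":0,"dz":0,"wx":0,"wy":0,"wz":0,"grip":1},{"dx":0,"dy":0,"dz":0,"wx":0,"wy":0,"wz":0,"grip":1}]'; python3 -c "
from h import *
print(env.state()['ee_pos'],env.state()['force'],env.state()['torque'])"
```

```text
time_s: 18.85
ee_pos: [478.5, -36.6, 123.7]
ee_rot: [179.3, 0.0, 92.3]
force: [-1.7, 0.0, -3.4]
gripper_width: 7.8
[478.45761153 -36.57874067 123.65324983] [-1.67981861  0.04283209 -3.38668003] [3.30934754e-04 4.45661753e-01 2.52028394e-02]
```

```bash
python3 -m jog '[{"dx":0,"dy":0,"dz":-0.002,"wx":0,"wy":0,"wz":0,"grip":1},{"dx":0,"dy":0,"dz":-0.002,"wx":0,"wy":0,"wz":0,"grip":1},{"dx":0,"dy":0,"dz":-0.001,"wx":0,"wy":0,"wz":0,"grip":1},{"dx":0,"dy":0,"dz":0,"wx":0,"wy":0,"wz":0,"grip":1},{"dx":0,"dy":0,"dz":0,"wx":0,"wy":0,"wz":0,"grip":1}]'; python3 -m jog '[{"dx":0,"dy":0,"dz":-0.001,"wx":0,"wy":0,"wz":0,"grip":1},{"dx":0,"dy":0,"dz":-0.001,"wx":0,"wy":0,"wz":0,"grip":1},{"dx":0,"dy":0,"dz":0,"wx":0,"wy":0,"wz":0,"grip":1}]'; python3 -m jog '[{"dx":0,"dy":0,"dz":-0.001,"wx":0,"wy":0,"wz":0,"grip":1},{"dx":0,"dy":0,"dz":-0.001,"wx":0,"wy":0,"wz":0,"grip":1},{"dx":0,"dy":0,"dz":0,"wx":0,"wy":0,"wz":0,"grip":1}]'
```

```text
time_s: 19.35
ee_pos: [478.6, -36.6, 118.9]
ee_rot: [179.3, 0.0, 92.3]
force: [-2.4, 0.1, -2.1]
gripper_width: 7.9
time_s: 19.65
ee_pos: [478.6, -36.6, 116.9]
ee_rot: [179.2, 0.0, 92.3]
force: [-2.9, 0.0, -0.9]
gripper_width: 7.6
time_s: 19.95
ee_pos: [478.6, -36.6, 114.8]
ee_rot: [179.3, 0.0, 92.3]
force: [-2.5, 0.0, -1.2]
gripper_width: 7.8
```

Fx has built to -2.5 N, so the bar is brushing the rear wall. I'll back off about 2 mm and lower the rest.

```bash
python3 -m jog '[{"dx":-0.001,"dy":0,"dz":0,"wx":0,"wy":0,"wz":0,"grip":1},{"dx":-0.001,"dy":0,"dz":0,"wx":0,"wy":0,"wz":0,"grip":1},{"dx":0,"dy":0,"dz":0,"wx":0,"wy":0,"wz":0,"grip":1}]'; python3 -m jog '[{"dx":0,"dy":0,"dz":-0.001,"wx":0,"wy":0,"wz":0,"grip":1},{"dx":0,"dy":0,"dz":-0.001,"wx":0,"wy":0,"wz":0,"grip":1},{"dx":0,"dy":0,"dz":0,"wx":0,"wy":0,"wz":0,"grip":1}]'; python3 -m jog '[{"dx":0,"dy":0,"dz":-0.001,"wx":0,"wy":0,"wz":0,"grip":1},{"dx":0,"dy":0,"dz":0,"wx":0,"wy":0,"wz":0,"grip":1}]'
```

```text
time_s: 20.25
ee_pos: [477.0, -36.6, 115.0]
ee_rot: [179.2, 0.0, 92.3]
force: [0.0, 0.2, -2.6]
gripper_width: 7.8
time_s: 20.55
ee_pos: [477.3, -36.6, 113.7]
ee_rot: [179.1, 0.0, 92.3]
force: [-2.1, 0.3, 3.3]
gripper_width: 7.5
time_s: 20.75
ee_pos: [477.6, -36.6, 113.2]
ee_rot: [179.1, 0.0, 92.3]
force: [-4.1, 0.6, 9.3]
gripper_width: 7.8
```

Floor contact at TCP z≈114, as predicted. Release.

```bash
python3 -m jog '[{"dx":0,"dy":0,"dz":0.0015,"wx":0,"wy":0,"wz":0,"grip":1},{"dx":0,"dy":0,"dz":0,"wx":0,"wy":0,"wz":0,"grip":0.8},{"dx":0,"dy":0,"dz":0,"wx":0,"wy":0,"wz":0,"grip":0.7},{"dx":0,"dy":0,"dz":0,"wx":0,"wy":0,"wz":0,"grip":0.5},{"dx":0,"dy":0,"dz":0,"wx":0,"wy":0,"wz":0,"grip":0.34},{"dx":0,"dy":0,"dz":0,"wx":0,"wy":0,"wz":0,"grip":0.34},{"dx":0,"dy":0,"dz":0.01,"wx":0,"wy":0,"wz":0,"grip":0.34},{"dx":0,"dy":0,"dz":0.02,"wx":0,"wy":0,"wz":0,"grip":0.34},{"dx":0,"dy":0,"dz":0.02,"wx":0,"wy":0,"wz":0,"grip":0.34},{"dx":-0.005,"dy":0,"dz":0.02,"wx":0,"wy":0,"wz":0,"grip":0.34}]'; python3 - <<'E'
from h import *
s0=env.grab_frame("side");t0=env.grab_frame("top");cv2.imwrite("pics/h0.png",s0);cv2.imwrite("pics/ht0.png",t0[:,:,::-1]);print(env.state()["force"])
E
python3 -m jog '[{"dx":0,"dy":0,"dz":0,"wx":0,"wy":0,"wz":0,"grip":0.34},{"dx":0,"dy":0,"dz":0,"wx":0,"wy":0,"wz":0,"grip":0.34},{"dx":0,"dy":0,"dz":0,"wx":0,"wy":0,"wz":0,"grip":0.34},{"dx":0,"dy":0,"dz":0,"wx":0,"wy":0,"wz":0,"grip":0.34},{"dx":0,"dy":0,"dz":0,"wx":0,"wy":0,"wz":0,"grip":0.34},{"dx":0,"dy":0,"dz":0,"wx":0,"wy":0,"wz":0,"grip":0.34},{"dx":0,"dy":0,"dz":0,"wx":0,"wy":0,"wz":0,"grip":0.34},{"dx":0,"dy":0,"dz":0,"wx":0,"wy":0,"wz":0,"grip":0.34},{"dx":0,"dy":0,"dz":0,"wx":0,"wy":0,"wz":0,"grip":0.34},{"dx":0,"dy":0,"dz":0,"wx":0,"wy":0,"wz":0,"grip":0.34}]'
python3 -m jog '[{"dx":0,"dy":0,"dz":0,"wx":0,"wy":0,"wz":0,"grip":0.34},{"dx":0,"dy":0,"dz":0,"wx":0,"wy":0,"wz":0,"grip":0.34},{"dx":0,"dy":0,"dz":0,"wx":0,"wy":0,"wz":0,"grip":0.34},{"dx":0,"dy":0,"dz":0,"wx":0,"wy":0,"wz":0,"grip":0.34},{"dx":0,"dy":0,"dz":0,"wx":0,"wy":0,"wz":0,"grip":0.34},{"dx":0,"dy":0,"dz":0,"wx":0,"wy":0,"wz":0,"grip":0.34},{"dx":0,"dy":0,"dz":0,"wx":0,"wy":0,"wz":0,"grip":0.34}]'
python3 - <<'E'
from h import *
s=env.grab_frame("side");t=env.grab_frame("top");w=env.grab_frame("wrist")
print(env.state()["force"],np.abs(s[150:260,300:380].astype(int)-cv2.imread("pics/h0.png")[150:260,300:380]).mean())
z=lambda m,x,y:cv2.resize(m[y:y+120,x:x+80,::-1],(400,600),interpolation=cv2.INTER_CUBIC)
cv2.imwrite("pics/h1.png",np.hstack([z(s,300,110),z(t,325,160)]))
E
```

```text
time_s: 21.75
ee_pos: [472.2, -36.6, 185.0]
ee_rot: [179.2, 0.0, 92.3]
force: [-0.0, 0.2, 1.1]
gripper_width: 30.1
[-0.10459551 -0.34848462  0.53598308]
time_s: 22.85
ee_pos: [471.6, -36.6, 183.5]
ee_rot: [179.2, 0.0, 92.3]
force: [-0.3, 0.2, -0.0]
gripper_width: 30.0
time_s: 23.55
ee_pos: [471.6, -36.6, 183.5]
ee_rot: [179.2, 0.0, 92.3]
force: [-0.8, 0.3, -0.2]
gripper_width: 30.1
[ 0.25685631 -0.70027999 -0.43846841] 2.5563257575757574
```

View pics/h1.png

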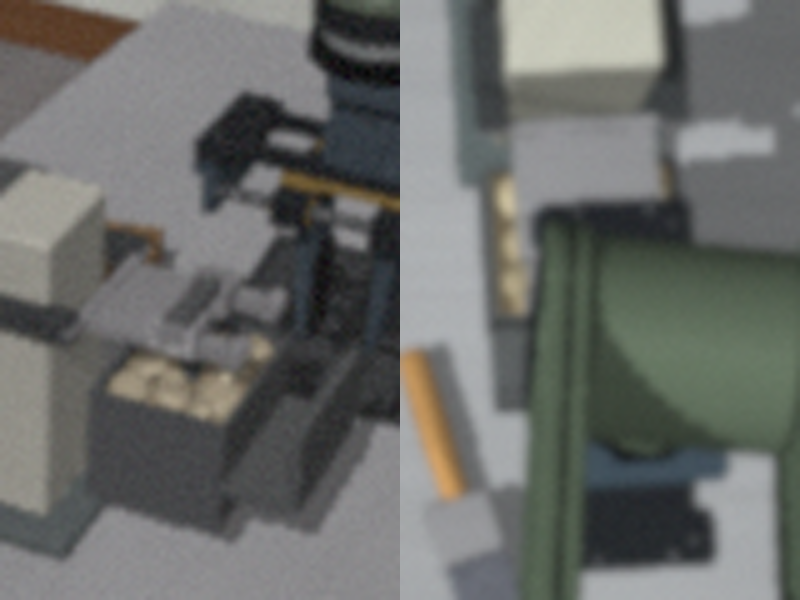

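The caddy hangs level with its bar in the pocket at (190,300) in the crop, and it stayed still and untouched for about 2 s. That was my last picture. Now regrip the flange and lift about 19 mm.

```bash
python3 -m jog '[{"dx":0.005,"dy":0,"dz":-0.015,"wx":0,"wy":0,"wz":0,"grip":0.34},{"dx":0,"dy":0,"dz":-0.02,"wx":0,"wy":0,"wz":0,"grip":0.34},{"dx":0,"dy":0,"dz":-0.02,"wx":0,"wy":0,"wz":0,"grip":0.34},{"dx":0,"dy":0,"dz":-0.01,"wx":0,"wy":0,"wz":0,"grip":0.34},{"dx":0,"dy":0,"dz":-0.0045,"wx":0,"wy":0,"wz":0,"grip":0.34},{"dx":0,"dy":0,"dz":0,"wx":0,"wy":0,"wz":0,"grip":0.6},{"dx":0,"dy":0,"dz":0,"wx":0,"wy":0,"wz":0,"grip":0.75},{"dx":0,"dy":0,"dz":0,"wx":0,"wy":0,"wz":0,"grip":1},{"dx":0,"dy":0,"dz":0,"wx":0,"wy":0,"wz":0,"grip":1},{"dx":0,"dy":0,"dz":0,"wx":0,"wy":0,"wz":0,"grip":1}]' 60;  python3 -m jog '[{"dx":0,"dy":0,"dz":0,"wx":0,"wy":0,"wz":0,"grip":1},{"dx":0,"dy":0,"dz":0.003,"wx":0,"wy":0,"wz":0,"grip":1},{"dx":0,"dy":0,"dz":0.004,"wx":0,"wy":0,"wz":0,"grip":1},{"dx":0,"dy":0,"dz":0.005,"wx":0,"wy":0,"wz":0,"grip":1},{"dx":0,"dy":0,"dz":0.005,"wx":0,"wy":0,"wz":0,"grip":1},{"dx":0,"dy":0,"dz":0.003,"wx":0,"wy":0,"wz":0,"grip":1},{"dx":0,"dy":0,"dz":0,"wx":0,"wy":0,"wz":0,"grip":1}]'
```

```text
time_s: 24.7
ee_pos: [476.4, -36.6, 114.0]
ee_rot: [179.3, 0.0, 92.3]
force: [-0.2, 0.3, -1.0]
gripper_width: 7.4
time_s: 25.4
ee_pos: [477.0, -36.6, 134.6]
ee_rot: [179.2, 0.0, 92.3]
force: [-0.1, 0.7, -2.8]
gripper_width: 7.8
```

```bash
python3 -m jog '[{"dx":-0.006,"dy":0,"dz":0,"wx":0,"wy":0,"wz":0,"grip":1},{"dx":-0.01,"dy":-0.0005,"dz":0,"wx":0,"wy":0,"wz":0,"grip":1},{"dx":-0.012,"dy":-0.0005,"dz":0,"wx":0,"wy":0,"wz":0,"grip":1},{"dx":-0.012,"dy":-0.0005,"dz":0,"wx":0,"wy":0,"wz":0,"grip":1},{"dx":-0.012,"dy":-0.0005,"dz":0,"wx":0,"wy":0,"wz":0,"grip":1},{"dx":-0.012,"dy":-0.0005,"dz":0,"wx":0,"wy":0,"wz":0,"grip":1},{"dx":-0.014,"dy":-0.0005,"dz":0,"wx":0,"wy":0,"wz":0,"grip":1},{"dx":-0.014,"dy":0,"dz":0,"wx":0,"wy":0,"wz":0,"grip":1},{"dx":-0.008,"dy":0,"dz":0,"wx":0,"wy":0,"wz":0,"grip":1},{"dx":0,"dy":0,"dz":0,"wx":0,"wy":0,"wz":0,"grip":1}]'
```

```text
time_s: 26.4
ee_pos: [375.3, -39.5, 134.0]
ee_rot: [179.3, 0.0, 92.3]
force: [-0.4, -0.3, -2.3]
gripper_width: 7.7
```

```bash
python3 -m jog '[{"dx":0,"dy":-0.008,"dz":0,"wx":0,"wy":0,"wz":0,"grip":1},{"dx":0,"dy":-0.014,"dz":0,"wx":0,"wy":0,"wz":0,"grip":1},{"dx":0,"dy":-0.02,"dz":0,"wx":0,"wy":0,"wz":0,"grip":1},{"dx":0.002,"dy":-0.024,"dz":0,"wx":0,"wy":0,"wz":0.008,"grip":1},{"dx":0.004,"dy":-0.025,"dz":0,"wx":0,"wy":0,"wz":0.008,"grip":1},{"dx":0.006,"dy":-0.025,"dz":0,"wx":0,"wy":0,"wz":0.008,"grip":1},{"dx":0.01,"dy":-0.025,"dz":0,"wx":0,"wy":0,"wz":0.008,"grip":1},{"dx":0.012,"dy":-0.025,"dz":0,"wx":0,"wy":0,"wz":0.008,"grip":1},{"dx":0.012,"dy":-0.025,"dz":0,"wx":0,"wy":0,"wz":0.008,"grip":1},{"dx":0.012,"dy":-0.025,"dz":0,"wx":0,"wy":0,"wz":0.008,"grip":1}]' && python3 -m jog '[{"dx":0.012,"dy":-0.025,"dz":0,"wx":0,"wy":0,"wz":0,"grip":1},{"dx":0.01,"dy":-0.022,"dz":0,"wx":0,"wy":0,"wz":0,"grip":1},{"dx":0.006,"dy":-0.015,"dz":-0.01,"wx":0,"wy":0,"wz":0,"grip":1},{"dx":0,"dy":-0.008,"dz":-0.015,"wx":0,"wy":0,"wz":0,"grip":1},{"dx":0,"dy":0,"dz":-0.015,"wx":0,"wy":0,"wz":0,"grip":1},{"dx":0,"dy":0,"dz":-0.01,"wx":0,"wy":0,"wz":0,"grip":1},{"dx":0,"dy":0,"dz":-0.006,"wx":0,"wy":0,"wz":0,"grip":1},{"dx":0,"dy":0,"dz":-0.003,"wx":0,"wy":0,"wz":0,"grip":1},{"dx":0,"dy":0,"dz":0,"wx":0,"wy":0,"wz":0,"grip":1}]'
```

```text
time_s: 27.4
ee_pos: [435.6, -257.8, 133.8]
ee_rot: [179.2, 0.1, 95.5]
force: [0.2, 0.6, -3.4]
gripper_width: 8.0
time_s: 28.3
ee_pos: [462.7, -325.5, 74.8]
ee_rot: [179.3, 0.0, 95.5]
force: [0.2, -0.6, -2.6]
gripper_width: 7.7
```

```bash
python3 -m jog '[{"dx":0,"dy":0,"dz":-0.003,"wx":0,"wy":0,"wz":0,"grip":1},{"dx":0,"dy":0,"dz":-0.003,"wx":0,"wy":0,"wz":0,"grip":1},{"dx":0,"dy":0,"dz":0,"wx":0,"wy":0,"wz":0,"grip":1}]'; python3 -m jog '[{"dx":0,"dy":0,"dz":-0.001,"wx":0,"wy":0,"wz":0,"grip":1},{"dx":0,"dy":0,"dz":-0.001,"wx":0,"wy":0,"wz":0,"grip":1},{"dx":0,"dy":0,"dz":0,"wx":0,"wy":0,"wz":0,"grip":1}]';python3 -m jog '[{"dx":0,"dy":0,"dz":-0.001,"wx":0,"wy":0,"wz":0,"grip":1},{"dx":0,"dy":0,"dz":0,"wx":0,"wy":0,"wz":0,"grip":1}]'
```

```text
time_s: 28.6
ee_pos: [462.5, -325.4, 68.8]
ee_rot: [179.3, 0.0, 95.5]
force: [0.5, 0.3, -2.7]
gripper_width: 7.3
time_s: 28.9
ee_pos: [462.6, -325.6, 66.9]
ee_rot: [179.3, 0.0, 95.5]
force: [-0.7, 0.4, -2.1]
gripper_width: 7.4
time_s: 29.1
ee_pos: [462.6, -325.6, 65.9]
ee_rot: [179.3, 0.0, 95.5]
force: [-1.2, -0.0, -2.2]
gripper_width: 7.8
```

```bash
python3 -m jog '[{"dx":0,"dy":0,"dz":-0.001,"wx":0,"wy":0,"wz":0,"grip":1},{"dx":0,"dy":0,"dz":0,"wx":0,"wy":0,"wz":0,"grip":1}]';python3 -m jog '[{"dx":0,"dy":0,"dz":-0.001,"wx":0,"wy":0,"wz":0,"grip":1},{"dx":0,"dy":0,"dz":0,"wx":0,"wy":0,"wz":0,"grip":1}]'
```

```text
time_s: 29.3
ee_pos: [462.6, -325.7, 65.4]
ee_rot: [179.2, 0.0, 95.5]
force: [-1.9, 0.3, 1.7]
gripper_width: 7.7
time_s: 29.5
ee_pos: [462.5, -325.7, 65.4]
ee_rot: [179.2, 0.1, 95.5]
force: [-3.8, 1.2, 7.6]
gripper_width: 7.7
```

Standing on the tray floor. I'll release, rise clear and go back to the ear.

```bash
python3 -m jog '[{"dx":0,"dy":0,"dz":0.001,"wx":0,"wy":0,"wz":0,"grip":0.9},{"dx":0,"dy":0,"dz":0,"wx":0,"wy":0,"wz":0,"grip":0.7},{"dx":0,"dy":0,"dz":0,"wx":0,"wy":0,"wz":0,"grip":0.5},{"dx":0,"dy":0,"dz":0,"wx":0,"wy":0,"wz":0,"grip":0.34},{"dx":0,"dy":0,"dz":0,"wx":0,"wy":0,"wz":0,"grip":0.34},{"dx":0,"dy":0,"dz":0.015,"wx":0,"wy":0,"wz":0,"grip":0.34},{"dx":0,"dy":0,"dz":0.03,"wx":0,"wy":0,"wz":0,"grip":0.34},{"dx":0,"dy":0,"dz":0.04,"wx":0,"wy":0.006,"wz":0,"grip":0.34},{"dx":0,"dy":0,"dz":0.045,"wx":0,"wy":0.006,"wz":0,"grip":0.34},{"dx":0,"dy":0.01,"dz":0.04,"wx":0,"wy":0,"wz":-0.1,"grip":0.2}]' 15; python3 -m jog '[{"dx":0.005,"dy":0.02,"dz":0,"wx":0,"wy":0,"wz":-0.14,"grip":0.12},{"dx":0.006,"dy":0.03,"dz":0,"wx":0,"wy":0,"wz":-0.14,"grip":0.12},{"dx":0.007,"dy":0.035,"dz":0,"wx":0,"wy":0,"wz":-0.14,"grip":0.12},{"dx":0.007,"dy":0.035,"dz":0,"wx":0,"wy":0,"wz":-0.14,"grip":0.12},{"dx":0.007,"dy":0.035,"dz":0,"wx":0,"wy":0,"wz":-0.14,"grip":0.12},{"dx":0.007,"dy":0.035,"dz":0,"wx":0,"wy":0,"wz":-0.14,"grip":0.12},{"dx":0.007,"dy":0.03,"dz":0,"wx":0,"wy":0,"wz":-0.14,"grip":0.12},{"dx":0.007,"dy":0.03,"dz":0,"wx":0,"wy":0,"wz":-0.14,"grip":0.12},{"dx":0.007,"dy":0.025,"dz":0,"wx":0,"wy":0,"wz":-0.14,"grip":0.12},{"dx":0.004,"dy":0.02,"dz":0,"wx":0,"wy":0,"wz":-0.14,"grip":0.12}]'; python3 -m jog '[{"dx":0.002,"dy":0.012,"dz":0,"wx":0,"wy":0,"wz":-0.128,"grip":0.12},{"dx":0,"dy":0.0035,"dz":0,"wx":0,"wy":0,"wz":0,"grip":0.12},{"dx":0,"dy":0,"dz":0,"wx":0,"wy":0,"wz":0,"grip":0.12}]'
```

```text
time_s: 30.5
ee_pos: [462.9, -316.4, 236.9]
ee_rot: [179.9, 0.0, 89.6]
force: [0.5, -1.2, 0.3]
gripper_width: 34.8
time_s: 31.5
ee_pos: [527.0, -19.0, 234.9]
ee_rot: [179.9, -0.1, 9.3]
force: [0.7, -0.9, 0.9]
gripper_width: 39.7
time_s: 31.8
ee_pos: [528.5, -4.9, 234.9]
ee_rot: [179.9, -0.0, 2.4]
force: [-0.6, -0.9, 0.7]
gripper_width: 40.2
```

```bash
python3 -m jog '[{"dx":0,"dy":0,"dz":-0.025,"wx":0,"wy":0,"wz":0,"grip":0.12},{"dx":0,"dy":0,"dz":-0.025,"wx":0,"wy":0,"wz":0,"grip":0.12},{"dx":0,"dy":0,"dz":-0.02,"wx":0,"wy":0,"wz":0,"grip":0.12},{"dx":0,"dy":0,"dz":-0.0105,"wx":0,"wy":0,"wz":0,"grip":0.12},{"dx":0,"dy":0,"dz":0,"wx":0,"wy":0,"wz":0,"grip":0.3},{"dx":0,"dy":0,"dz":0,"wx":0,"wy":0,"wz":0,"grip":0.6},{"dx":0,"dy":0,"dz":0,"wx":0,"wy":0,"wz":0,"grip":1},{"dx":0,"dy":0,"dz":0,"wx":0,"wy":0,"wz":0,"grip":1},{"dx":0,"dy":0,"dz":0,"wx":0,"wy":0,"wz":0,"grip":1}]' 15
python3 - <<'E'
import numpy as np
A=np.linspace(1.571,0,19)
print(np.round(np.c_[np.diff(-98*np.sin(A)),np.diff(98*np.cos(A))],1).tolist())
E
```

```text
time_s: 32.7
ee_pos: [529.5, -5.2, 155.6]
ee_rot: [179.9, -0.2, 2.2]
force: [0.4, -0.4, 4.0]
gripper_width: 18.0
[[0.4, 8.5], [1.1, 8.5], [1.8, 8.3], [2.6, 8.2], [3.3, 7.9], [3.9, 7.6], [4.6, 7.2], [5.2, 6.8], [5.8, 6.3], [6.3, 5.8], [6.8, 5.2], [7.2, 4.6], [7.6, 3.9], [7.9, 3.3], [8.2, 2.6], [8.3, 1.9], [8.5, 1.1], [8.5, 0.4]]
```

```bash
python3 -m jog '[{"dx":0.0004,"dy":0,"dz":0.0085,"wx":0,"wy":0,"wz":0,"grip":1},{"dx":0.0011,"dy":0,"dz":0.0085,"wx":0,"wy":0,"wz":0,"grip":1},{"dx":0.0018,"dy":0.0001,"dz":0.0083,"wx":0,"wy":0,"wz":0,"grip":1},{"dx":0.0026,"dy":0.0001,"dz":0.0082,"wx":0,"wy":0,"wz":0,"grip":1},{"dx":0.0033,"dy":0.0001,"dz":0.0079,"wx":0,"wy":0,"wz":0,"grip":1},{"dx":0.0039,"dy":0.0001,"dz":0.0076,"wx":0,"wy":0,"wz":0,"grip":1},{"dx":0.0046,"dy":0.0002,"dz":0.0072,"wx":0,"wy":0,"wz":0,"grip":1},{"dx":0.0052,"dy":0.0002,"dz":0.0068,"wx":0,"wy":0,"wz":0,"grip":1},{"dx":0.0058,"dy":0.0002,"dz":0.0063,"wx":0,"wy":0,"wz":0,"grip":1}]' 25; python3 -m jog '[{"dx":0.0063,"dy":0.0002,"dz":0.0058,"wx":0,"wy":0,"wz":0,"grip":1},{"dx":0.0068,"dy":0.0002,"dz":0.0052,"wx":0,"wy":0,"wz":0,"grip":1},{"dx":0.0072,"dy":0.0002,"dz":0.0046,"wx":0,"wy":0,"wz":0,"grip":1},{"dx":0.0076,"dy":0.0002,"dz":0.0039,"wx":0,"wy":0,"wz":0,"grip":1},{"dx":0.0079,"dy":0.0003,"dz":0.0033,"wx":0,"wy":0,"wz":0,"grip":1},{"dx":0.0082,"dy":0.0003,"dz":0.0026,"wx":0,"wy":0,"wz":0,"grip":1},{"dx":0.0083,"dy":0.0003,"dz":0.0019,"wx":0,"wy":0,"wz":0,"grip":1},{"dx":0.006,"dy":0.0002,"dz":0.001,"wx":0,"wy":0,"wz":0,"grip":1},{"dx":0,"dy":0,"dz":0,"wx":0,"wy":0,"wz":0,"grip":1}]'
```

```text
time_s: 33.6
ee_pos: [555.6, -4.0, 224.4]
ee_rot: [179.9, 0.2, 2.2]
force: [-5.2, -1.5, -0.9]
gripper_width: 17.7
time_s: 34.5
ee_pos: [617.9, -1.5, 253.3]
ee_rot: [180.0, -0.3, 2.2]
force: [-2.1, 4.3, 6.0]
gripper_width: 17.6
```

Nearly folded. I'll push the last millimetres until it meets the stop.

```bash
python3 -m jog '[{"dx":0.004,"dy":0,"dz":0.0005,"wx":0,"wy":0,"wz":0,"grip":1},{"dx":0.004,"dy":0,"dz":0.0005,"wx":0,"wy":0,"wz":0,"grip":1},{"dx":0,"dy":0,"dz":0,"wx":0,"wy":0,"wz":0,"grip":1}]';python3 -m jog '[{"dx":0.002,"dy":0,"dz":0,"wx":0,"wy":0,"wz":0,"grip":1},{"dx":0,"dy":0,"dz":0,"wx":0,"wy":0,"wz":0,"grip":1}]';python3 -m jog '[{"dx":0.002,"dy":0,"dz":0,"wx":0,"wy":0,"wz":0,"grip":1},{"dx":0,"dy":0,"dz":0,"wx":0,"wy":0,"wz":0,"grip":1}]'
```

```text
time_s: 34.8
ee_pos: [625.1, -1.3, 253.7]
ee_rot: [-180.0, -0.2, 2.2]
force: [-1.1, 4.1, 3.9]
gripper_width: 17.7
time_s: 35.0
ee_pos: [626.4, -1.2, 253.7]
ee_rot: [-180.0, -0.1, 2.2]
force: [-2.8, 3.8, 5.7]
gripper_width: 17.6
time_s: 35.2
ee_pos: [628.4, -1.1, 253.6]
ee_rot: [-180.0, -0.1, 2.2]
force: [-2.1, 5.7, 5.1]
gripper_width: 17.4
```

```bash
python3 -m jog '[{"dx":0.002,"dy":0,"dz":0,"wx":0,"wy":0,"wz":0,"grip":1},{"dx":0,"dy":0,"dz":0,"wx":0,"wy":0,"wz":0,"grip":1}]';python3 -m jog '[{"dx":0.002,"dy":0,"dz":0,"wx":0,"wy":0,"wz":0,"grip":1},{"dx":0,"dy":0,"dz":0,"wx":0,"wy":0,"wz":0,"grip":1}]'; python3 -m jog '[{"dx":0.002,"dy":0,"dz":0,"wx":0,"wy":0,"wz":0,"grip":1},{"dx":0,"dy":0,"dz":0,"wx":0,"wy":0,"wz":0,"grip":1}]'
```

```text
time_s: 35.4
ee_pos: [628.5, -1.1, 253.6]
ee_rot: [-179.9, 0.1, 2.2]
force: [-7.7, 4.1, 6.7]
gripper_width: 17.5
time_s: 35.6
ee_pos: [628.5, -1.1, 253.6]
ee_rot: [-179.9, 0.4, 2.2]
force: [-11.8, 4.3, 8.8]
gripper_width: 17.7
time_s: 35.8
ee_pos: [628.6, -1.1, 253.5]
ee_rot: [-179.9, 0.6, 2.2]
force: [-16.3, 5.2, 10.6]
gripper_width: 17.6
```

Firm stop at x=628.5, which is the hinge's x, so the angle is about 0. I'll unload, release, rise and check.

```bash
python3 -m jog '[{"dx":-0.002,"dy":0,"dz":0,"wx":0,"wy":0,"wz":0,"grip":1},{"dx":-0.0015,"dy":0,"dz":0,"wx":0,"wy":0,"wz":0,"grip":1},{"dx":0,"dy":0,"dz":0,"wx":0,"wy":0,"wz":0,"grip":0.8},{"dx":0,"dy":0,"dz":0,"wx":0,"wy":0,"wz":0,"grip":0.4},{"dx":0,"dy":0,"dz":0,"wx":0,"wy":0,"wz":0,"grip":0.12},{"dx":0,"dy":0,"dz":0,"wx":0,"wy":0,"wz":0,"grip":0.12},{"dx":0,"dy":0,"dz":0.015,"wx":0,"wy":0,"wz":0,"grip":0.12},{"dx":0,"dy":0,"dz":0.03,"wx":0,"wy":0,"wz":0,"grip":0.12},{"dx":0,"dy":0,"dz":0.04,"wx":0,"wy":0,"wz":0,"grip":0.12},{"dx":-0.01,"dy":0,"dz":0.04,"wx":0,"wy":0,"wz":0,"grip":0.12}]'; python3 -m jog '[{"dx":-0.03,"dy":0,"dz":0.02,"wx":0,"wy":0,"wz":0,"grip":0.12},{"dx":-0.04,"dy":0,"dz":0,"wx":0,"wy":0,"wz":0,"grip":0.12},{"dx":-0.02,"dy":0,"dz":0,"wx":0,"wy":0,"wz":0,"grip":0.12},{"dx":0,"dy":0,"dz":0,"wx":0,"wy":0,"wz":0,"grip":0.12},{"dx":0,"dy":0,"dz":0,"wx":0,"wy":0,"wz":0,"grip":0.12}]'
python3 - <<'E'
from h import *
np.set_printoptions(precision=1,suppress=True)
t=env.grab_frame("wrist");c=env.get_calibration("wrist");cv2.imwrite("pics/f.png",t[:,:,::-1]);print(env.state()["ee_pos"],env.state()["force"])
# predicted ear pixels at angles 0, .1, .2 and local brightness
for a in(0,.05,.1,.2):
    print(a,proj(c,[[627.8-98*np.sin(a),-2-1.2,170+98*np.cos(a)],[627.8-98*np.sin(a)+2,-63.2,170+98*np.cos(a)]]).ravel())
g=cv2.cvtColor(t,cv2.COLOR_RGB2GRAY).astype(int)
p=proj(c,[[627.8,-3.2,268],[629.8,-63.2,268]]);print("size",t.shape)
for u,v in p:
    u,v=int(u),int(v);print("col profile",v-30,g[max(v-30,0):v+60:3,u])
T=env.grab_frame("top");ct=env.get_calibration("top");hs=cv2.cvtColor(T,cv2.COLOR_RGB2HSV)
m=((hs[...,0]>10)&(hs[...,0]<30)&(hs[...,1]>50)&(hs[...,2]>110)).astype(np.uint8);m[:, :395]=0;m[:,495:]=0;m[:180]=0;m[275:]=0
v,u=np.nonzero(m);print("mushroom px",len(u));q=onz(ct,np.c_[u,v],86);print(q.mean(0),q.min(0),q.max(0), cv2.minAreaRect(q[:,:2].astype(np.float32)))
E
```

```text
time_s: 36.8
ee_pos: [621.1, -2.7, 378.2]
ee_rot: [179.9, -0.0, 2.2]
force: [-0.2, -0.3, 0.1]
gripper_width: 40.1
time_s: 37.3
ee_pos: [530.8, -2.5, 398.2]
ee_rot: [179.9, -0.1, 2.2]
force: [0.7, -0.5, 0.6]
gripper_width: 40.0
[531.2  -2.4 397.8] [ 0.2  0.2 -0.3]
0 [325.6  80.5 395.8  81. ]
0.05 [325.4  86.5 395.3  87. ]
0.1 [325.1  92.5 394.7  93. ]
0.2 [324.6 104.1 393.3 104.6]
size (400, 640, 3)
col profile 50 [230 230 230 232 232 221 138 124 175 102 135 171 173 163 132  85 117 202
 197 200 203 201 205 206 203 203 206 204 200 201]
col profile 51 [ 51  47  43  46  42  39  36  40 199 113 152 170 173 154 110 193 204 195
 205 198 196 201 202 199 198 200 200 203 197 196]
mushroom px 722
[ 549.2 -313.6   86. ] [ 510.4 -368.2   86. ] [ 591.2 -266.3   86. ] ((552.6837768554688, -317.16717529296875), (80.58978271484375, 98.8635482788086), 4.275481224060059)
```

The caddy in the tray is confirmed numerically: mushroom patch centred at (553,-317), as planned. The image puts the ear a few mm in front of flat, although the stop felt firm. I'll do one check push with shut fingers.

```bash
python3 -m jog '[{"dx":0.015,"dy":0,"dz":-0.03,"wx":0,"wy":0,"wz":0,"grip":1},{"dx":0.015,"dy":0,"dz":-0.04,"wx":0,"wy":0,"wz":0,"grip":1},{"dx":0.009,"dy":0,"dz":-0.04,"wx":0,"wy":0,"wz":0,"grip":1},{"dx":0,"dy":0,"dz":-0.028,"wx":0,"wy":0,"wz":0,"grip":1},{"dx":0.01,"dy":0,"dz":0,"wx":0,"wy":0,"wz":0,"grip":1},{"dx":0.01,"dy":0,"dz":0,"wx":0,"wy":0,"wz":0,"grip":1},{"dx":0.004,"dy":0,"dz":0,"wx":0,"wy":0,"wz":0,"grip":1},{"dx":0,"dy":0,"dz":0,"wx":0,"wy":0,"wz":0,"grip":1},{"dx":0,"dy":0,"dz":0,"wx":0,"wy":0,"wz":0,"grip":1}]' 15; for i in 1 2; do :; done; python3 -m jog '[{"dx":0.003,"dy":0,"dz":0,"wx":0,"wy":0,"wz":0,"grip":1},{"dx":0,"dy":0,"dz":0,"wx":0,"wy":0,"wz":0,"grip":1}]'; python3 -m jog '[{"dx":0.003,"dy":0,"dz":0,"wx":0,"wy":0,"wz":0,"grip":1},{"dx":0,"dy":0,"dz":0,"wx":0,"wy":0,"wz":0,"grip":1}]'; python3 -m jog '[{"dx":0.003,"dy":0,"dz":0,"wx":0,"wy":0,"wz":0,"grip":1},{"dx":0,"dy":0,"dz":0,"wx":0,"wy":0,"wz":0,"grip":1}]'
```

```text
time_s: 38.3
ee_pos: [593.8, -2.2, 261.4]
ee_rot: [179.9, -0.2, 2.2]
force: [0.9, 0.4, -0.2]
gripper_width: 0.4
time_s: 38.5
ee_pos: [596.4, -2.2, 260.6]
ee_rot: [179.9, -0.1, 2.2]
force: [-0.4, 0.7, 0.2]
gripper_width: 0.6
time_s: 38.7
ee_pos: [599.1, -2.2, 260.2]
ee_rot: [179.9, -0.0, 2.2]
force: [-0.4, -0.0, -0.2]
gripper_width: 0.3
time_s: 38.9
ee_pos: [599.4, -2.2, 260.1]
ee_rot: [180.0, 0.4, 2.2]
force: [-7.5, -0.8, 3.9]
gripper_width: 0.3
```

```bash
python3 -m jog '[{"dx":0.003,"dy":0,"dz":0,"wx":0,"wy":0,"wz":0,"grip":1},{"dx":0,"dy":0,"dz":0,"wx":0,"wy":0,"wz":0,"grip":1}]'; python3 -m jog '[{"dx":0.004,"dy":0,"dz":0,"wx":0,"wy":0,"wz":0,"grip":1},{"dx":0,"dy":0,"dz":0,"wx":0,"wy":0,"wz":0,"grip":1},{"dx":0,"dy":0,"dz":0,"wx":0,"wy":0,"wz":0,"grip":1}]'
```

```text
time_s: 39.1
ee_pos: [599.6, -2.2, 260.2]
ee_rot: [180.0, 0.7, 2.2]
force: [-13.9, -0.1, 6.8]
gripper_width: 0.2
time_s: 39.4
ee_pos: [599.8, -2.2, 260.3]
ee_rot: [180.0, 1.2, 2.2]
force: [-22.7, 0.2, 11.9]
gripper_width: 0.7
```

It doesn't yield at 22 N, about 2 N m against the hinge's 0.13, so it is at its folded stop. I'll retract, do a final check and hand in.

```bash
python3 -m jog '[{"dx":-0.01,"dy":0,"dz":0,"wx":0,"wy":0,"wz":0,"grip":1},{"dx":-0.02,"dy":0,"dz":0,"wx":0,"wy":0,"wz":0,"grip":1},{"dx":-0.03,"dy":0,"dz":0.02,"wx":0,"wy":0,"wz":0,"grip":1},{"dx":-0.04,"dy":0,"dz":0.04,"wx":0,"wy":0,"wz":0,"grip":1},{"dx":-0.02,"dy":0,"dz":0.04,"wx":0,"wy":0,"wz":0,"grip":1},{"dx":0,"dy":0,"dz":0.02,"wx":0,"wy":0,"wz":0,"grip":1},{"dx":0,"dy":0,"dz":0,"wx":0,"wy":0,"wz":0,"grip":1},{"dx":0,"dy":0,"dz":0,"wx":0,"wy":0,"wz":0,"grip":1}]'
python3 - <<'E'
from h import *
np.set_printoptions(precision=1,suppress=True)
T=env.grab_frame("top").astype(int);T0=cv2.imread("pics/top0.png")[:,:,::-1].astype(int)
for n,(x0,x1,y0,y1) in dict(spray=(252,280,135,165),punnet=(408,448,132,172),brush_head=(333,352,258,288)).items():
    print(n,np.abs(T-T0)[y0:y1,x0:x1].mean())
print(env.state()["force"],env.state()["ee_pos"]);print(env.job_done())
E
```

```text
time_s: 40.2
ee_pos: [493.9, -2.2, 374.8]
ee_rot: [179.9, -0.0, 2.2]
force: [0.1, 0.2, 0.3]
gripper_width: 0.5
spray 7.872222222222222
punnet 6.047083333333333
brush_head 15.564912280701755
[ 1.   0.2 -0.3] [493.6  -2.2 373.9]
the job is handed in; nothing more can be done
None
```

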